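Tighten the window ring of a jar-filling valve with a pin spanner

ROBOT

A 6-joint arm with a two-finger parallel gripper is mounted at the origin on the work surface. World frame = base frame: x ahead of the robot, y to its left, z up, the work surface at z = 0. Lengths are in m, angles in rad, forces in N, time in s.
With the tool pointing down it reaches from about 0.3 to 0.875 m from the base axis. Payload 6.4 kg.
Tool frame: the origin (TCP) lies on the centre line of the jaws, within the pads' length; the fingertips stand 14 mm ahead of it and the grasp point (between the pads) lies 5 mm behind it; z points along the fingers, y is the direction in which the jaws open and shut (so a half turn about z gives the same grasp; the last joint's range is limited). The gripper opens to 85 mm and grips with 20 to 120 N. Pads are 22 mm wide; open, the fingers measure 114 mm over their backs; the gripper's body (76 mm by 85 mm) begins 54 mm behind the grasp point. The pads swing forward as they close: fully open they stand 13 mm farther back than shut.
Start: joints at [-1.414, 0.181, 1.607, -0, 1.354, -0.206], TCP at [0.204, -0.538, 0.245] pointing down, gripper open.
Joint ranges: [-2.99, 2.99], [-0.89, 2.07], [0.3, 2.58], [-1.14, 4.28], [0, 2.63], [-3.12, 3.12]. Speed limits (rad/s): [2.57, 2.57, 3.01, 3.14, 3.14, 3.14].

INTERFACE

Orientations are given as a unit quaternion [w, x, y, z].
In Python, from bench import * gives the robot as it stands.
- The arm moves only by the tool servo_tool, never from a script. Its argument "plan" is a list that holds one entry, the list of rows, each a list of 5 numbers: the shift along the world's x, y, z in m, then the turn about the world's z in rad, then the gripper command: -1 is shut, 1 is fully open, values between are in proportion. In form: [[[tx, ty, tz, roll, claw], ...]]. A call has 1 to 8 rows; each row shifts and turns the commanded pose from where the row before left it; what a row does not reach is not made up. A row lasts 1/10 s, in which the tool goes at most 50 mm and 8.59 degrees, less where a joint would pass 70% of its speed; a pose out of reach is approached as far as the arm can. A call with a gripper value outside its range is refused whole. The fingers move at their own pace and stop on an object; the grip force is fixed at half the most. Time passes only in rows, so rows that do not move let the fingers close. It gives the time, the measured TCP pose, the force and the opening at its end, in the units of the state.
- get_obs(): the state, without advancing time (a new reading comes with each control period).
- camera(name): name is "scene" or "top"; returns a dict with "img" (384x512x3 uint8, blue, green, red), "camera_matrix" (3x3 intrinsics, pixels), "k1" (the pictures are not rectified: a ray, as slopes to the right and down, at radius r is drawn at 1 + k1 r^2 times it, then the intrinsics apply), "rvec" (rotation vector, rad) and "tvec" (3), from world to camera coordinates, as OpenCV has them. Camera axes: x right, y down, z forward; pixel columns grow to the right and rows downward; lengths in m; the calibration is good to about 2 mm. A picture is of the moment at which its call begins. There is no depth.
- hand_in(): hands the job in, once; it reports no verdict.
Trained networks look in a picture, given as the dict that the camera call returned (one of the last four; its "shot" number tells which), for a name from the list of things; names that differ only in an ending like _2 or _b are one class to them, and where a whole thing is asked for, a point or a joint stands for the part that bears it (a point fixed in the world has none). Each returns a list of dicts, best first, with "conf" (0 to 1); they miss things now and then, are a little off and sometimes report something else, mostly with a low value. They report only what shows in the picture. A call takes as long as a camera call. They do not tell look-alikes from the thing itself.
- trace(picture, thing): "mask" (384x512 bool, what is visible of it) and "rect" ([left, top, right, bottom] as shares, 0 to 1, of the picture: columns of its width, rows of its height, round what is visible of it).
- pinpoint(picture, thing): "centre" ([row, column] as shares, 0 to 1, of the picture: columns of its width, rows of its height: a listed point, or the origin of a listed thing).
The state is a dict: "time_s": time; "q": joint angles; "dq": joint speeds; "joint_efforts": joint torques, N m; "eef_pos": TCP position; "eef_rot": TCP orientation; "wrist_force": force on the tool from outside, world axes, zero at the start; "torque": the same for the moment, N m; "opening": opening from 0.0 (shut) to 1.0 (fully open).
Only numpy, scipy, OpenCV 4.12 (cv2) and the standard library are available. Lean on these libraries where they do the work, as an engineer would, in place of code of your own. Each camera call takes 0.05 s, during which the arm holds its last target.

TASK

The ring that retains the sight glass on top of the jar-filling valve has worked loose. Take the pin spanner from its cradle, engage both of its pins in two opposite holes of the ring, turn the ring clockwise (seen from above) with the spanner until it comes up firm against its stop, then put the spanner back across its cradle, standing as it was, and let go. Leave the jars and the stack of lids where they are.

Things in the scene. Friction and masses are not known exactly. Their poses are not given: they have to be found in the camera images.
- valve: Fixed stainless jar-filling valve: foot 130 x 130 x 10 mm, on it a round upright housing 100 mm across, rim 76 mm above the bench; a level pipe stub 40 mm up points along its +x to 78 mm from the axis. A loose aluminium retaining ring lies in its top round a small glass disc. Origin: centre of the foot's underside, z up. Its yaw says nothing of where the ring's holes are.
- ring_centre (a point): Centre of the ring's flat upper face, 80 mm above the bench, 4 mm above the housing's rim. Ring 64 mm across, opening 26 mm (glass 5 mm below the face). Four round holes 8.5 mm wide, 12 mm deep, every 90 degrees on a 22 mm radius; any opposite pair will do. Their angle varies and is not measured (this frame is the valve's): see the dark holes or feel for them, sliding the pins round lightly.
- ring (a joint): Rad the ring has been screwed on: grows as it turns clockwise seen from above; hard stop at 1.0 = tight. Starts at 0 to 0.3, cannot go below 0. Stiff: about 0.18 N m of friction in either direction; stays where left, does not rise or sink. Counted from an unknown thread start, so it does not tell the angle of the holes.
- spanner: Loose steel pin spanner, 0.2 to 0.3 kg. Flat bar 88 (x) x 26 (y) x 8 mm; two round-ended pins 6 mm thick reach 10.5 mm below it at x = -22 and +22 mm; above, a 16 mm stem and a flat grip 60 mm long along x, 12 mm thick along y, 26 to 50 mm above the bar's underside. Origin: middle of the bar's underside, z up. Starts across the cradle, pins hanging between the rails.
- pin_a (a point): End of the spanner's pin at x = +22 mm, 10.5 mm below the bar's underside.
- pin_b (a point): End of the spanner's pin at x = -22 mm, 10.5 mm below the bar's underside.
- cradle: Fixed black plastic cradle: base 110 x 60 x 6 mm, on it two rails along its y, each 14 mm wide, 56 mm long, centred at x = -37 and +37 mm, tops 30 mm above the bench; 60 mm gap between them. Origin: centre of the underside, z up. The spanner's bar belongs along the cradle's x over both rails, its underside at 30 mm.
- jar_a: Bystander: closed white jar, 70 mm across, 68 mm tall, loose. Origin: centre of its underside.
- jar_b: Bystander: another closed white jar like jar_a.
- lid_stack: Bystander: stack of four aluminium jar lids (one piece), 62 mm across, 47 mm tall, loose. Origin: centre of its underside.
Not all that is in view belongs to the job. What is shaped like the cradle but green is not meant.

How it is judged:
On the way, in this order (a step that is already met when the one before it is completed fails the run):
1. both pins of the spanner are in holes of the still loose ring, at least 4 mm deep (z of each of pin_a, pin_b in the frame of ring_centre below -0.004 m and horizontal distance between spanner and ring_centre below 0.006 m and value of joint ring below 0.8 rad), for 0.15 s.
2. the ring is turned tight (0.95 or more) with both pins still in its holes (value of joint ring above 0.95 rad and z of each of pin_a, pin_b in the frame of ring_centre below -0.003 m and horizontal distance between spanner and ring_centre below 0.006 m), for 0.1 s.
At the end, for the whole second after the job is handed in: The ring is tight (joint ring 0.95 rad or more of 1.0), and the spanner rests released and upright across both rails of its cradle: within 20 mm of the cradle's centre, underside 27 to 33 mm above the cradle's underside, tilted less than 0.1 rad, still (value of joint ring above 0.95 rad and horizontal distance between spanner and cradle below 0.02 m and z of spanner in the frame of cradle between 0.027 and 0.033 m and angle between spanner's own z axis and vertical below 0.1 rad and linear speed of spanner below 0.02 m/s and contact force between the fingers and spanner below 0.1 N); the robot touches nothing.
It fails at once if a jar or the stack of lids is moved more than 25 mm (distance of any of jar_a, jar_b, lid_stack from where it was at the start of the episode above 0.025 m).
It also fails if it takes over 72 s, if anything falls off the work surface, if the arm or the gripper's body presses on something with over 40 N, if the wrist force passes 120 N, or if a joint passes its speed limit or range.

## Working session

There is one attempt and no reset: what is moved stays moved. The work goes in short steps, Python scripts to look and compute and a tool call to move; the robot and the scene stay as the last step left them, time stands still between calls to the robot, and variables do not carry over. Pictures are saved under pics/ and viewed, and the job is handed in when it is done.

Besides the shell and the picture viewer there is one more tool, called after "Emit:" by a JSON object that holds its "fn" and its "kwargs", one argument or row to a line. servo_tool: Moves the arm, as the interface text tells. Its arguments: {"type":"object","properties":{"plan":{"type":"array"}},"required":["plan"]}

```bash
ls; mkdir -p pics; cat > h.py <<'E'
from bench import *
import numpy as np, cv2, pickle
def snap(name,fn):
    p=camera(name); cv2.imwrite('pics/'+fn,p['img']); pickle.dump(p,open('pics/'+fn+'.pkl','wb')); return p
def ray(p,u,v):
    K=np.array(p['camera_matrix']);k1=p['k1']
    d=np.array([(u-K[0,2])/K[0,0],(v-K[1,2])/K[1,1]]);s=d.copy()
    for _ in range(50): s=d/(1+k1*(s@s))
    R=cv2.Rodrigues(np.array(p['rvec'],float))[0];t=np.array(p['tvec'],float).ravel()
    return -R.T@t, R.T@np.array([s[0],s[1],1.])
def atz(p,u,v,z):
    o,d=ray(p,u,v); return o+d*(z-o[2])/d[2]
def proj(p,X):
    K=np.array(p['camera_matrix']);k1=p['k1']
    R=cv2.Rodrigues(np.array(p['rvec'],float))[0];t=np.array(p['tvec'],float).ravel()
    c=np.atleast_2d(X)@R.T+t; s=c[:,:2]/c[:,2:]; s=s*(1+k1*(s**2).sum(1,keepdims=True))
    return s*[K[0,0],K[1,1]]+[K[0,2],K[1,2]]
def tri(p1,uv1,p2,uv2):
    o1,d1=ray(p1,*uv1);o2,d2=ray(p2,*uv2)
    A=np.stack([d1,-d2],1);a=np.linalg.lstsq(A,o2-o1,rcond=None)[0]
    x1=o1+a[0]*d1;x2=o2+a[1]*d2
    return (x1+x2)/2,np.linalg.norm(x1-x2)
E
python3 - <<'E'
from h import *
print(get_obs())
for n in ('top','scene'):
    p=snap(n,n+'1.png'); print(n,ray(p,256,192),p['camera_matrix'],p['k1'])
    for t in ('valve','ring_centre','ring','spanner','pin_a','pin_b','cradle','jar_a','jar_b','lid_stack'):
        try:
            for r in pinpoint(p,t)[:3]:
                c=r['centre'];print(t,round(c[1]*512,1),round(c[0]*384,1),round(r['conf'],2))
        except Exception as e: print(t,e)
E
```

```text
pics
{'time_s': 0.0, 'q': array([-1.41428060e+00,  1.81535552e-01,  1.60800247e+00,  7.19778488e-06,
        1.35381245e+00, -2.06291207e-01]), 'dq': array([ 0.00119743,  0.00085202, -0.00048598, -0.00100602,  0.00105599,
        0.0010459 ]), 'joint_efforts': array([-1.24258266e-03, -4.44872189e+01, -3.51339841e+01, -3.88791550e-04,
        9.08417132e-03,  1.52490082e-05]), 'eef_pos': array([ 0.20400635, -0.53702763,  0.2443899 ]), 'eef_rot': array([-8.78552550e-04,  9.83591222e-01,  1.80409353e-01,  2.53846125e-05]), 'wrist_force': array([-0.45734591,  0.35013022, -0.10224436]), 'torque': array([ 0.0685277 ,  0.01807285, -0.03093898]), 'opening': 0.9984420767139293}
top (array([ 0.53891747, -0.01226147,  0.77234074]), array([ 0.08796108,  0.05423878, -0.99472031])) [[371.28885143   0.         258.02999446]
 [  0.         371.28885143 196.02629541]
 [  0.           0.           1.        ]] -0.12113414255348535
valve 351.0 231.2 0.85
ring_centre 361.4 226.6 0.87
ring it knows: cradle, jar, lid_stack, pin, ring_centre, spanner, valve
spanner 174.0 211.6 0.77
spanner 360.3 229.6 0.31
[... 211 characters left out ...]

scene (array([1.31392511, 0.03941593, 0.61241538]), array([-0.78799644, -0.0481013 , -0.61401982])) [[433.70901588   0.         253.59432234]
 [  0.         433.70901588 185.25737709]
 [  0.           0.           1.        ]] -0.002672753659935127
valve 191.6 187.8 0.89
ring_centre 186.6 157.8 0.66
ring it knows: cradle, jar, lid_stack, pin, ring_centre, spanner, valve
spanner 348.5 196.1 0.72
pin_a 352.4 205.6 0.75
pin_a 346.4 194.7 0.66
pin_a 350.1 194.6 0.48
pin_b 352.4 205.6 0.75
pin_b 346.4 194.7 0.66
pin_b 350.1 194.6 0.48
cradle 350.4 206.3 0.89
cradle 277.6 221.1 0.6
jar_a 358.3 276.1 0.73
jar_a 185.8 274.4 0.7
jar_b 358.3 276.1 0.73
jar_b 185.8 274.4 0.7
lid_stack 253.8 171.4 0.89
```

```bash
python3 - <<'E'
from h import *
a=cv2.imread('pics/top1.png');b=cv2.imread('pics/scene1.png')
c=cv2.resize(a[80:300,130:410],None,fx=2.8,fy=2.7,interpolation=cv2.INTER_CUBIC);cv2.imwrite('pics/top1z.png',c)
c=cv2.resize(b[100:320,130:430],None,fx=2.6,fy=2.6,interpolation=cv2.INTER_CUBIC);cv2.imwrite('pics/scene1z.png',c)
E
```

```text
(no output)
```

View pics/top1z.png

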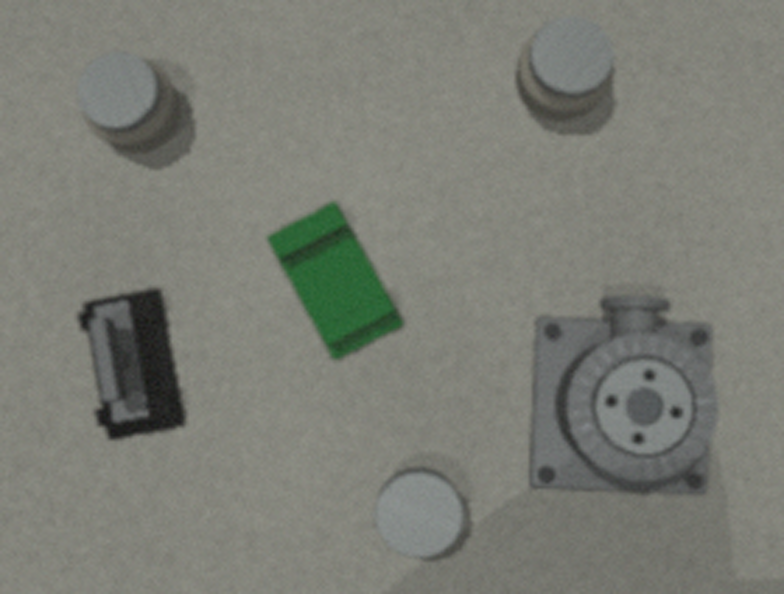

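View pics/scene1z.png

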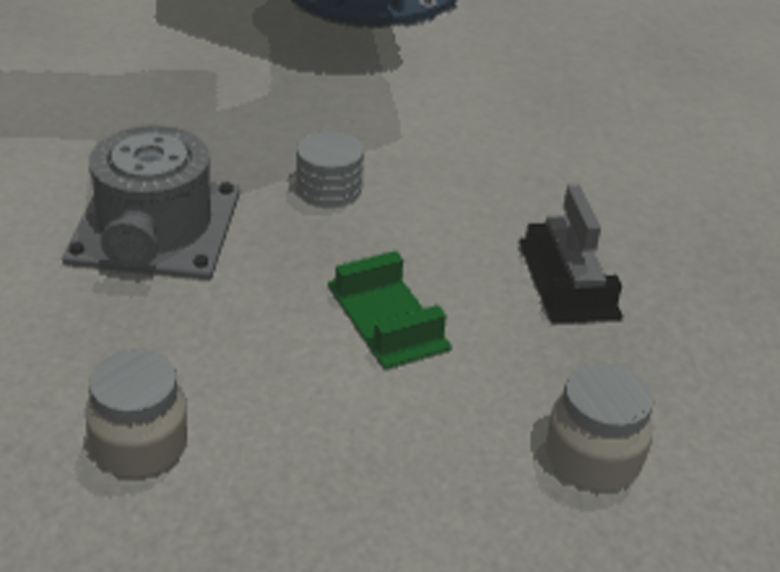

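```bash
cat > fit.py <<'E'
from h import *
from scipy.optimize import minimize
def box(cx,cy,cz,lx,ly,lz):
    return np.array([[cx+sx*lx/2,cy+sy*ly/2,cz+sz*lz/2] for sx in(-1,1) for sy in(-1,1) for sz in(-1,1)])
SP=[box(0,0,.004,.088,.026,.008),box(0,0,.017,.016,.016,.018),box(0,0,.038,.06,.012,.024),box(.022,0,-.005,.006,.006,.0105),box(-.022,0,-.005,.006,.006,.0105)]
CR=[box(0,0,.003,.11,.06,.006),box(-.037,0,.018,.014,.056,.024),box(.037,0,.018,.014,.056,.024)]
def rend(p,parts,x,y,z,yaw,S=4,roi=None):
    c,s=np.cos(yaw),np.sin(yaw);R=np.array([[c,-s,0],[s,c,0],[0,0,1]])
    m=np.zeros((384*S,512*S),np.uint8)
    for b in parts:
        q=proj(p,b@R.T+[x,y,z]); h=cv2.convexHull((((q+.5)*S-.5)*16).round().astype(np.int32))
        cv2.fillConvexPoly(m,h,255,shift=4)
    return cv2.resize(m,(512,384),interpolation=cv2.INTER_AREA)/255.
E
python3 - <<'E'
from fit import *
ps=[camera('top'),camera('scene')]
for i,p in enumerate(ps): pickle.dump(p,open(f'pics/f{i}.pkl','wb'))
ms={}
for i,p in enumerate(ps):
    for t in('spanner','cradle','valve','jar_a','lid_stack'):
        r=trace(p,t)
        for k,d in enumerate(r[:3]): print(i,t,k,round(d['conf'],2),d['mask'].sum(),(np.array(d['rect'])*[512,384,512,384]).round())
        ms[i,t]=r
pickle.dump(ms,open('pics/ms.pkl','wb'))
p=ps[0]
for n,u,v,z in(('green',251,185.5,0),('cradle',177,213,0),('jar1',177.5,121,0),('jar2',329.7,109.8,0),('lid',277.3,268.4,0),('ringc',361.4,226.6,.08),('valve',351,231.2,0)):
    print(n,atz(p,u,v,z).round(4))
print(tri(ps[0],(361.4,226.6),ps[1],(186.6,157.8)))
# holes
for x,y in((649,375),(676,412),(638,438),(611,401)):
    print(atz(p,130+x/2.8-.3,80+y/2.7-.3,.08).round(4))
c=cv2.resize(p['img'][175:255,135:215],None,fx=7,fy=7,interpolation=cv2.INTER_CUBIC);cv2.imwrite('pics/spz0.png',c)
c=cv2.resize(ps[1]['img'][150:240,310:390],None,fx=6.5,fy=6.5,interpolation=cv2.INTER_CUBIC);cv2.imwrite('pics/spz1.png',c)
E
```

```text
0 cradle 0 0.88 1464 [225. 157. 275. 218.]
0 cradle 1 0.79 773 [158. 186. 199. 244.]
0 valve 0 0.7 4388 [320. 193. 387. 264.]
0 jar_a 0 0.95 1067 [153.  98. 198. 140.]
0 jar_a 1 0.92 1069 [313.  85. 351. 126.]
0 lid_stack 0 0.71 822 [263. 256. 296. 288.]
1 spanner 0 0.75 511 [342. 169. 363. 214.]
1 cradle 0 0.58 1216 [257. 196. 303. 243.]
1 cradle 1 0.23 529 [341. 169. 363. 212.]
1 valve 0 0.87 2869 [156. 151. 223. 206.]
1 jar_a 0 0.98 1559 [340. 242. 380. 288.]
1 jar_a 1 0.69 1568 [164. 237. 201. 286.]
1 lid_stack 0 0.87 679 [242. 149. 268. 181.]
1 lid_stack 1 0.59 529 [341. 173. 362. 211.]
green [0.6209 0.0404 0.    ]
cradle [0.5628 0.1972 0.    ]
jar1 [0.7621 0.2011 0.    ]
jar2 [ 0.7831 -0.1267  0.    ]
lid [ 0.449  -0.0148  0.    ]
ringc [ 0.5356 -0.1705  0.08  ]
valve [ 0.5258 -0.1671  0.    ]
(array([ 0.535359  , -0.16571774,  0.08688839]), np.float64(0.006297745905245745))
[ 0.5505 -0.1709  0.08  ]
[ 0.5251 -0.1886  0.08  ]
[ 0.5073 -0.163   0.08  ]
[ 0.5327 -0.1453  0.08  ]
```

View pics/spz0.png

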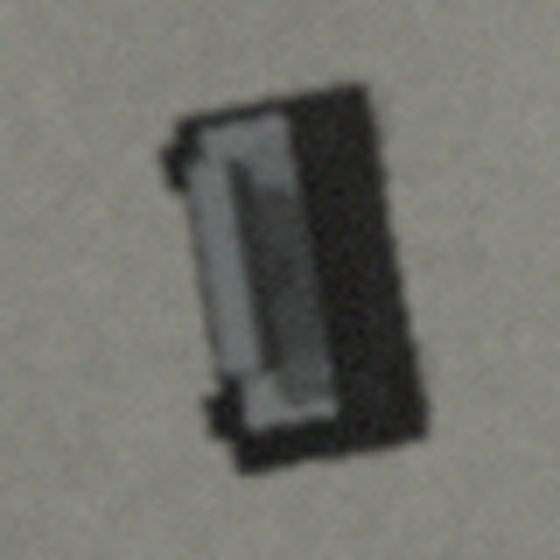

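View pics/spz1.png

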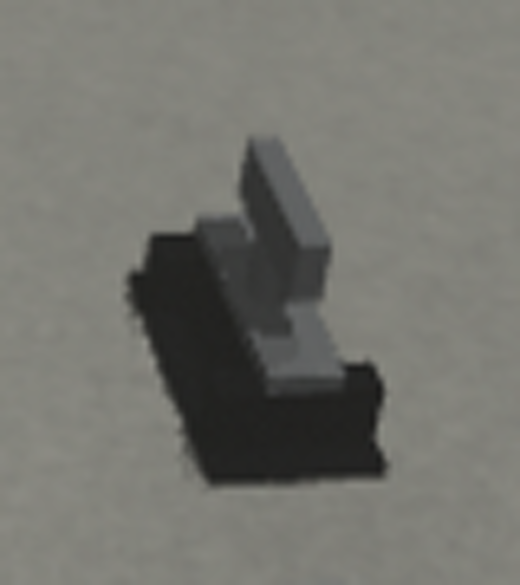

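```bash
cat > m.py <<'E'
from fit import *
from scipy.optimize import least_squares
p0,p1=[pickle.load(open(f'pics/f{i}.pkl','rb')) for i in(0,1)]
Z0=lambda X,Y:(135+(X+.5)/7-.5,175+(Y+.5)/7-.5)
Z1=lambda X,Y:(310+(X+.5)/6.5-.5,150+(Y+.5)/6.5-.5)
def solve(obs,x0,corr=True):
    # obs: (cam,uv,local xyz)
    def res(v):
        c,s=np.cos(v[2]),np.sin(v[2]);R=np.array([[c,-s,0],[s,c,0],[0,0,1]])
        return np.concatenate([(proj(p,R@np.array(l)+[v[0],v[1],0])[0]-uv) for p,uv,l in obs])
    r=least_squares(res,x0); return r.x,r.fun.reshape(-1,2).round(1).tolist()
# local x ~ image-down in top (world -x?) -> use yaw free
g=[.03,.006,.08];b=[.044,.013,.038];k=[.055,.03,.004]
def L(v,a,c): return [a*v[0],c*v[1],v[2]]
# yaw~0: local +x = world +x = image up in top; +y = image left in top
top_sp=[(p0,Z0(190,165),L(g,1,1)),(p0,Z0(235,158),L(g,1,-1)),(p0,Z0(262,370),L(g,-1,-1)),(p0,Z0(218,380),L(g,-1,1)),
 (p0,Z0(288,115),L(b,1,-1)),(p0,Z0(340,415),L(b,-1,-1)),(p0,Z0(245,430),L(b,-1,1))]
sc_sp=[(p1,Z1(250,140),L(g,-1,-1)),(p1,Z1(275,137),L(g,-1,1)),(p1,Z1(330,243),L(g,1,1)),(p1,Z1(303,250),L(g,1,-1)),
 (p1,Z1(268,382),L(b,1,-1)),(p1,Z1(345,372),L(b,1,1)),(p1,Z1(197,215),L(b,-1,-1))]
top_c=[(p0,Z0(365,85),L(k,1,-1)),(p0,Z0(430,437),L(k,-1,-1)),(p0,Z0(238,472),L(k,-1,1))]
k0=[.055,.03,0]
sc_c=[(p1,Z1(210,485),L(k0,1,-1)),(p1,Z1(386,473),L(k0,1,1)),(p1,Z1(128,275),L(k,-1,-1))]
for n,o in(('sp top',top_sp),('sp scene',sc_sp),('sp both',top_sp+sc_sp),('cr top',top_c),('cr scene',sc_c),('cr both',top_c+sc_c)):
    x,f=solve(o,[.56,.2,0.2]); print(n,x.round(4),f)
E
python3 m.py; python3 - <<'E'
from h import *
p1=pickle.load(open('pics/f1.pkl','rb'));p0=pickle.load(open('pics/f0.pkl','rb'))
cv2.imwrite('pics/r1.png',cv2.resize(p1['img'][140:180,155:220],None,fx=12,fy=12,interpolation=cv2.INTER_CUBIC))
cv2.imwrite('pics/r0.png',cv2.resize(p0['img'][205:255,335:390],None,fx=11,fy=11,interpolation=cv2.INTER_CUBIC))
E
```

```text
sp top [0.5606 0.1952 0.1687] [[-0.1, -0.3], [-0.5, -0.4], [0.2, 0.4], [0.4, 0.0], [0.3, -0.1], [-0.7, 0.2], [0.4, 0.1]]
sp scene [0.5619 0.1987 0.1931] [[-0.8, -0.3], [0.8, -0.1], [0.8, 0.4], [-0.8, -0.4], [-0.0, -0.4], [0.3, 0.5], [-0.3, 0.1]]
sp both [0.5611 0.197  0.1887] [[-1.3, -0.4], [-1.7, -0.6], [-0.4, 0.1], [-0.2, -0.2], [-1.0, -0.3], [-1.2, -0.2], [-0.1, -0.1], [-1.5, -0.6], [0.0, -0.3], [-0.2, 0.1], [-1.7, -0.7], [-1.0, -0.7], [-0.7, 0.3], [-1.0, -0.2]]
cr top [0.5602 0.1948 0.195 ] [[0.1, -0.8], [0.0, 0.3], [-0.1, 0.5]]
cr scene [0.5579 0.1992 0.2002] [[-0.1, 0.2], [0.3, 0.4], [-0.3, -0.8]]
cr both [0.5596 0.1969 0.2102] [[-1.3, -0.7], [-0.6, 0.3], [-0.7, 1.0], [-0.8, 0.8], [-0.5, 0.7], [-1.4, -0.3]]
```

View pics/r1.png

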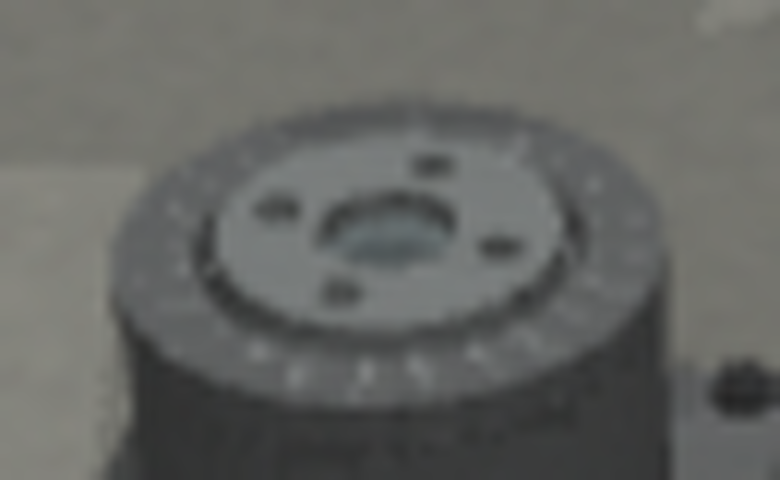

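View pics/r0.png

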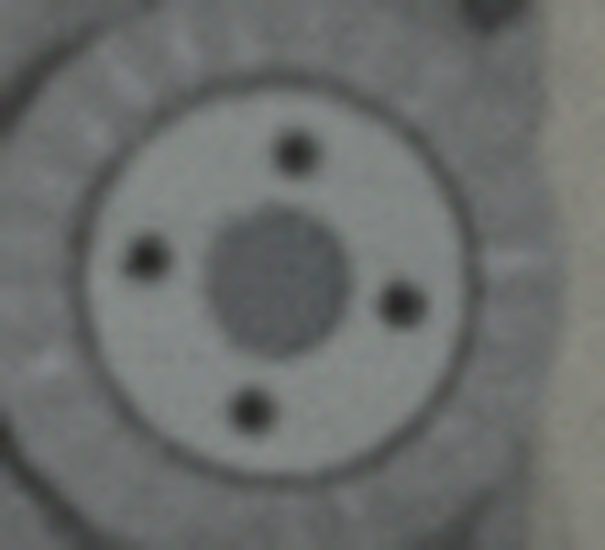

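```bash
cat > ringm.py <<'E'
from h import *
from scipy.optimize import least_squares
def fitring(p,uvs):
    P=np.array([atz(p,*u,.08)[:2] for u in uvs])
    c=P.mean(0);d=P-c;ang=np.arctan2(d[:,1],d[:,0]);r=np.hypot(*d.T)
    a=np.angle(np.exp(4j*ang).mean())/4
    return c,r,a,ang
if __name__=='__main__':
    p0,p1=[pickle.load(open(f'pics/f{i}.pkl','rb')) for i in(0,1)]
    f=lambda X,Y,ox,oy,s:(ox+(X+.5)/s-.5,oy+(Y+.5)/s-.5)
    print(fitring(p0,[f(*q,335,205,11) for q in((296,153),(402,304),(251,411),(147,258))]))
    print(fitring(p1,[f(*q,155,140,12) for q in((277,209),(433,165),(501,246),(342,292))]))
E
python3 ringm.py
```

```text
(array([ 0.52911765, -0.16682889]), array([0.02198837, 0.02201364, 0.02214483, 0.02186646]), np.float64(-0.18218974886398906), array([-0.18172269, -1.74659174,  2.95324054,  1.38790762]))
(array([ 0.52850401, -0.16378979]), array([0.02187844, 0.02209901, 0.02192327, 0.02209278]), np.float64(-0.16910361201121213), array([-1.73282657,  2.9665887 ,  1.40845304, -0.17703707]))
```

Emit:
{"fn": "servo_tool", "kwargs": {
  "plan": [
    [[0.018,0.037,0,-0.03,0],[0.018,0.037,0,-0.03,0],[0.018,0.037,0,-0.03,0],[0.018,0.037,0,-0.03,0],[0.018,0.037,0,-0.03,0],[0.018,0.037,0,-0.028,0],[0.018,0.037,0,0,0],[0.018,0.037,0,0,0]]
  ]
}}

```text
time_s: 2.4
eef_pos: [0.3485, -0.2401, 0.2455]
eef_rot: [0.0, 0.996, 0.092, 0.0]
wrist_force: [0.2, 0.1, 0.3]
opening: 0.5
```

Emit:
{"fn": "servo_tool", "kwargs": {
  "plan": [
    [[0.018,0.037,-0.005,0,0],[0.018,0.037,-0.005,0,0],[0.018,0.037,-0.01,0,0],[0.018,0.037,-0.01,0,0],[0.018,0.037,-0.01,0,0],[0.018,0.037,-0.01,0,0],[0.018,0.037,-0.01,0,0],[0.018,0.037,-0.01,0,0]]
  ]
}}

```text
time_s: 3.2
eef_pos: [0.4927, 0.0562, 0.1751]
eef_rot: [0.0, 0.996, 0.092, 0.0]
wrist_force: [0.0, 0.6, 0.5]
opening: 0.503
```

Emit:
{"fn": "servo_tool", "kwargs": {
  "plan": [
    [[0.018,0.037,-0.01,0,0],[0.018,0.037,-0.01,0,0],[0.018,0.037,0,0,0],[0,0,0,0,0]]
  ]
}}

```text
time_s: 3.6
eef_pos: [0.5473, 0.1694, 0.155]
eef_rot: [-0.001, 0.996, 0.094, 0.0]
wrist_force: [-0.3, -1.0, 0.2]
opening: 0.503
```

Emit:
{"fn": "servo_tool", "kwargs": {
  "plan": [
    [[0.007,0.014,0,0,0],[0.007,0.014,-0.015,0,0],[0,0,-0.02,0,0],[0,0,-0.02,0,0],[0,0,0,0,0]]
  ]
}}

```text
time_s: 4.1
eef_pos: [0.558, 0.1928, 0.0975]
eef_rot: [0.0, 0.996, 0.092, -0.003]
wrist_force: [0.0, 0.1, -0.3]
opening: 0.504
```

```bash
python3 - <<'E'
from h import *
o=get_obs();print(o['eef_pos'],o['q'])
p=snap('scene','s2.png')
q=proj(p,o['eef_pos'])[0];print(q)
cv2.imwrite('pics/s2z.png',cv2.resize(p['img'][90:250,270:430],None,fx=4,fy=3.7,interpolation=cv2.INTER_CUBIC))
E
```

```text
[0.55799751 0.19280545 0.09754889] [ 1.31831533e-01  3.87813547e-01  1.67065877e+00 -6.04827382e-05
  1.08860003e+00  1.51881100e+00]
[352.35410313 170.80900779]
```

View pics/s2z.png

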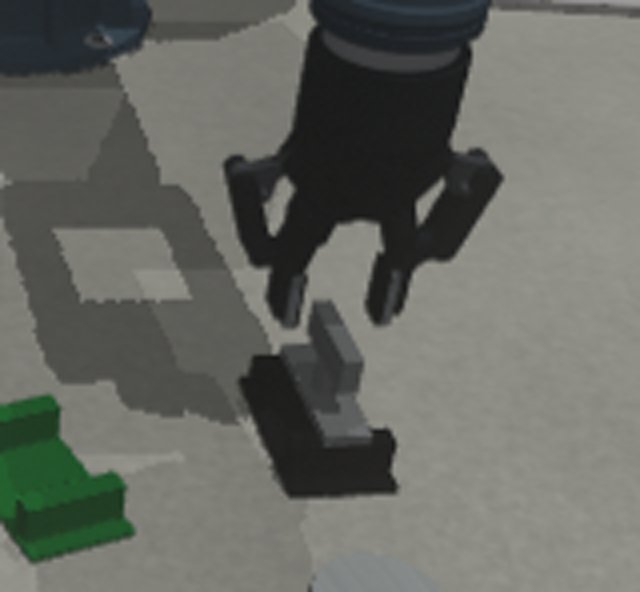

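Emit:
{"fn": "servo_tool", "kwargs": {
  "plan": [
    [[0.003,0.003,-0.01,0,0],[0,0,-0.013,0,0],[0,0,-0.013,0,0],[0,0,0,0,0],[0,0,0,0,-1],[0,0,0,0,-1],[0,0,0,0,-1],[0,0,0,0,-1]]
  ]
}}

```text
time_s: 4.95
eef_pos: [0.5634, 0.1966, 0.0648]
eef_rot: [-0.0, 0.996, 0.092, 0.001]
wrist_force: [0.5, 1.4, 0.5]
opening: 0.148
```

```bash
python3 - <<'E'
from h import *
o=get_obs();print(o)
E
```

```text
{'time_s': 4.95, 'q': array([1.36947075e-01, 4.44775923e-01, 1.66952235e+00, 2.40084509e-04,
       1.02627228e+00, 1.52279785e+00]), 'dq': array([-1.64121422e-03, -5.08975352e-05,  8.93332349e-04, -1.62791299e-04,
       -1.72157366e-03, -7.42515931e-04]), 'joint_efforts': array([-6.46275189e-01, -5.08458853e+01, -2.86333966e+01, -2.97683403e-01,
        4.50346561e-03, -3.83261169e-03]), 'eef_pos': array([0.56342893, 0.1966225 , 0.06481999]), 'eef_rot': array([-1.25332461e-04,  9.95733039e-01,  9.22791635e-02,  5.05981386e-04]), 'wrist_force': array([0.52135596, 1.37730065, 0.48777999]), 'torque': array([ 0.17445022,  0.07866206, -0.06242166]), 'opening': 0.1475015202773137}
```

Emit:
{"fn": "servo_tool", "kwargs": {
  "plan": [
    [[0,0,0,0,-1],[0,0,0,0,-1],[0,0,0.01,0,-1],[0,0,0.02,0,-1],[0,0,0.02,0,-1],[0,0,0.02,0,-1],[0,0,0.02,0,-1],[0,0,0,0,-1]]
  ]
}}

```text
time_s: 5.75
eef_pos: [0.5651, 0.1965, 0.1578]
eef_rot: [0.0, 0.996, 0.092, 0.003]
wrist_force: [0.5, 0.5, -2.3]
opening: 0.146
```

```bash
python3 - <<'E'
from h import *
o=get_obs();print(o['eef_pos'],o['wrist_force'],o['opening'])
p=snap('scene','s3.png');pt=snap('top','t3.png')
a=cv2.resize(p['img'][90:250,270:430],None,fx=3,fy=3,interpolation=cv2.INTER_CUBIC)
b=cv2.resize(pt['img'][120:280,110:230],None,fx=2.5,fy=3,interpolation=cv2.INTER_CUBIC)
cv2.imwrite('pics/s3z.png',np.hstack([a,b]))
E
```

```text
[0.5650805  0.19653591 0.15780403] [ 0.47018497  0.47252877 -2.26031717] 0.14577575385855066
```

View pics/s3z.png

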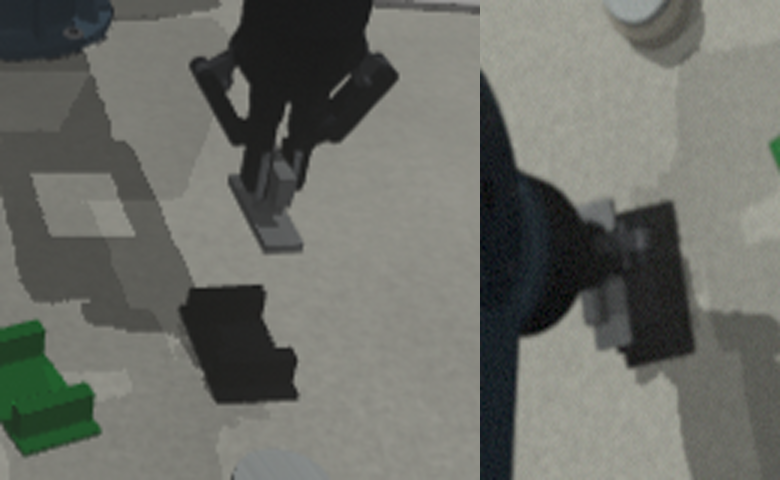

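Emit:
{"fn": "servo_tool", "kwargs": {
  "plan": [
    [[-0.0034,-0.0363,0,-0.0362,-1],[-0.0034,-0.0363,0,-0.0362,-1],[-0.0034,-0.0363,0,-0.0362,-1],[-0.0034,-0.0363,0,-0.0362,-1],[-0.0034,-0.0363,0,-0.0362,-1],[-0.0034,-0.0363,0,-0.0362,-1],[-0.0034,-0.0363,0,-0.0362,-1],[-0.0034,-0.0363,0,-0.0362,-1]]
  ]
}}

```text
time_s: 6.65
eef_pos: [0.5344, -0.095, 0.1525]
eef_rot: [-0.0, 0.999, -0.053, -0.001]
wrist_force: [0.9, 0.1, -2.1]
opening: 0.146
```

Emit:
{"fn": "servo_tool", "kwargs": {
  "plan": [
    [[-0.0034,-0.0363,0,-0.0362,-1],[-0.0034,-0.0363,0,-0.0362,-1],[0,0,0,0,-1],[0,0,0,0,-1]]
  ]
}}

```text
time_s: 7.05
eef_pos: [0.528, -0.1668, 0.1527]
eef_rot: [-0.001, 0.996, -0.089, -0.001]
wrist_force: [-0.7, 0.6, -1.6]
opening: 0.143
```

```bash
cat > look.py <<'E'
from h import *
import sys
n=sys.argv[1]
o=get_obs();r=o['eef_rot'];print(o['eef_pos'].round(4),'yaw',round(2*np.arctan2(r[2],r[1]),4),o['wrist_force'].round(1),o['torque'].round(2),round(o['opening'],3),o['time_s'])
p=snap('scene','s%s.png'%n);pt=snap('top','t%s.png'%n)
a=cv2.resize(p['img'][95:215,140:260],None,fx=5,fy=5,interpolation=cv2.INTER_CUBIC);cv2.imwrite(f'pics/s{n}z.png',a)
b=cv2.resize(pt['img'][180:280,310:410],None,fx=5.5,fy=5.5,interpolation=cv2.INTER_CUBIC);cv2.imwrite(f'pics/t{n}z.png',b)
E
python3 look.py 4
```

```text
[ 0.528  -0.1668  0.1527] yaw -0.1791 [-0.7  0.6 -1.6] [0.05 0.02 0.02] 0.143 7.05
```

View pics/s4z.png

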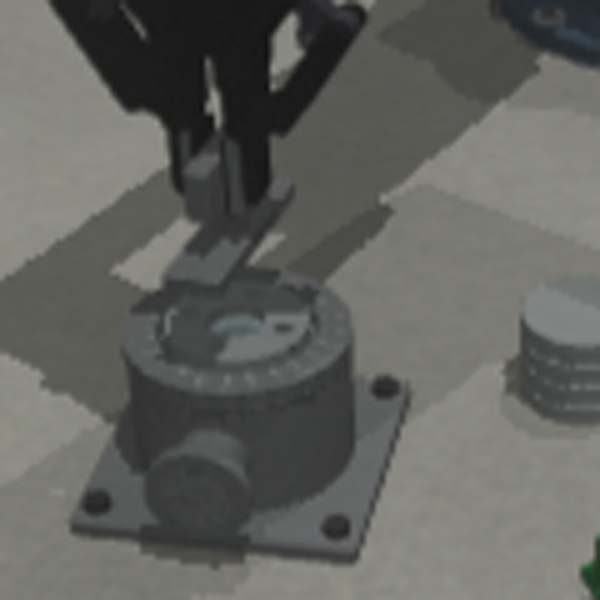

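View pics/t4z.png

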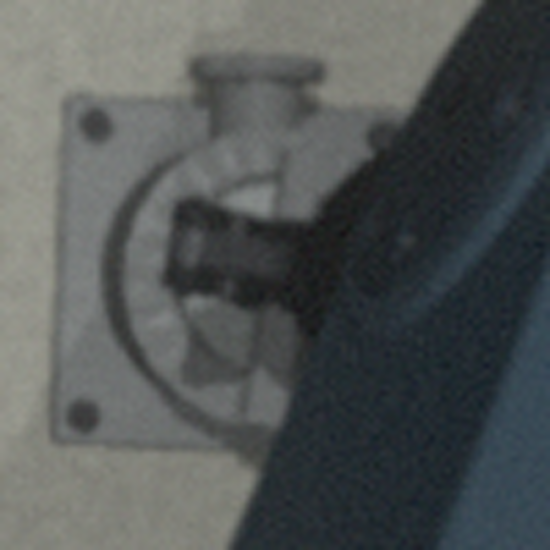

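```bash
python3 - <<'E'
from h import *
p=pickle.load(open('pics/s4.png.pkl','rb'))
cv2.imwrite('pics/s4q.png',cv2.resize(p['img'][115:160,160:210],None,fx=14,fy=13,interpolation=cv2.INTER_CUBIC))
E
```

```text
(no output)
```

View pics/s4q.png

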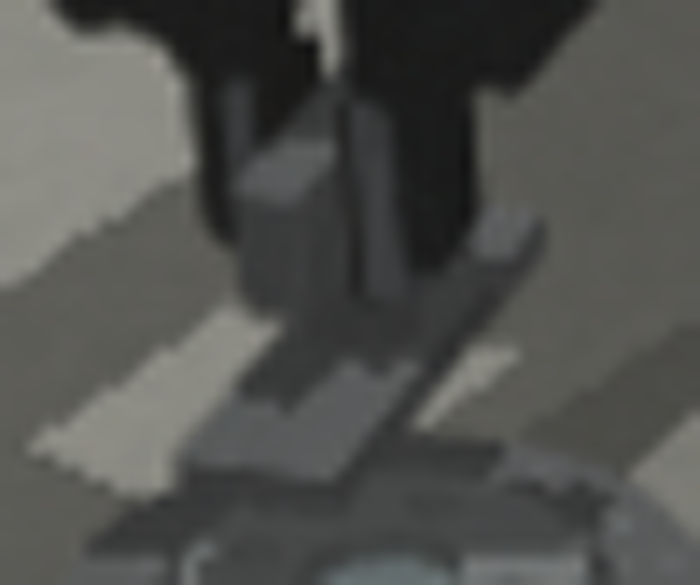

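```bash
python3 - <<'E'
from fit import *
from scipy.optimize import least_squares
p=pickle.load(open('pics/s4.png.pkl','rb'))
Z=lambda X,Y:np.array((160+(X+.5)/14-.5,115+(Y+.5)/13-.5))
obs=[(Z(183,460),(.044,-.013,.008)),(Z(330,482),(.044,.013,.008)),(Z(548,217),(-.044,.013,.008)),
 (Z(238,190),(.03,-.006,.05)),(Z(243,303),(.03,-.006,.026)),(Z(303,200),(.03,.006,.05))]
zu=.1527-.0348
def res(v,tz=True):
    c,s=np.cos(v[2]),np.sin(v[2]);R=np.array([[c,-s,0],[s,c,0],[0,0,1]])
    return np.concatenate([proj(p,R@np.array(l)+[v[0],v[1],v[3] if len(v)>3 else zu])[0]-u for u,l in obs])
for x0 in([.53,-.166,-.18],[.53,-.166,-.18,zu]):
    r=least_squares(res,x0);print(r.x.round(4),r.fun.reshape(-1,2).round(1).tolist())
E
```

```text
[ 0.5254 -0.1636 -0.1758] [[-0.7, -0.5], [0.5, -0.2], [0.2, -0.3], [-0.5, -0.2], [0.1, 1.3], [0.4, -0.1]]
[ 0.5163 -0.1659 -0.1808  0.1123] [[-0.6, -0.7], [0.4, -0.4], [0.1, -0.1], [-0.4, -0.1], [0.2, 1.2], [0.3, 0.0]]
```

Emit:
{"fn": "servo_tool", "kwargs": {
  "plan": [
    [[0.003,0,-0.006,0,-1],[0,0,-0.008,0,-1],[0,0,-0.006,0,-1],[0,0,0,0,-1],[0,0,0,0,-1]]
  ]
}}

```text
time_s: 7.65
eef_pos: [0.5319, -0.1662, 0.1339]
eef_rot: [-0.0, 0.996, -0.088, -0.0]
wrist_force: [-0.0, 0.3, -1.9]
opening: 0.14
```

```bash
python3 look.py 5;python3 - <<'E'
from h import *
p=pickle.load(open('pics/s5.png.pkl','rb'))
cv2.imwrite('pics/s5q.png',cv2.resize(p['img'][120:170,160:210],None,fx=14,fy=12,interpolation=cv2.INTER_CUBIC))
E
```

```text
[ 0.5319 -0.1662  0.1339] yaw -0.1768 [-0.   0.3 -1.9] [-0.01 -0.04 -0.02] 0.14 7.65
```

View pics/s5q.png

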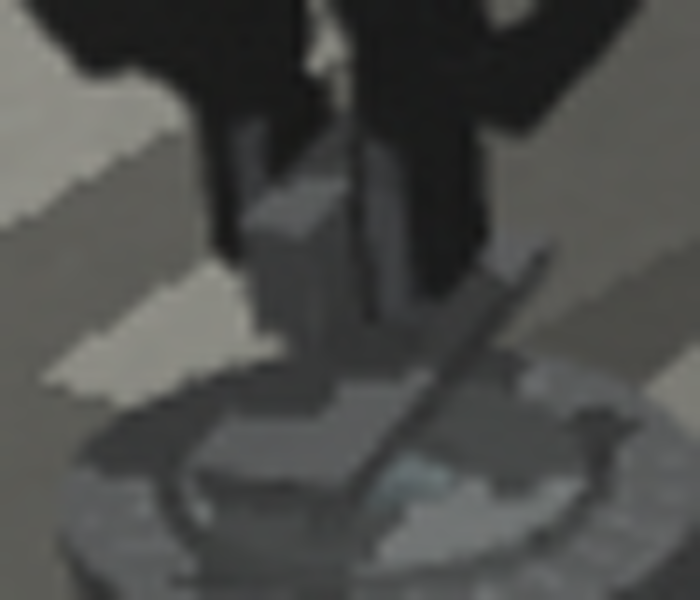

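Emit:
{"fn": "servo_tool", "kwargs": {
  "plan": [
    [[-0.001,0,-0.004,0,-1],[0,0,-0.003,0,-1],[0,0,-0.002,0,-1],[0,0,-0.002,0,-1],[0,0,-0.001,0,-1],[0,0,0,0,-1]]
  ]
}}

```text
time_s: 8.35
eef_pos: [0.531, -0.1665, 0.1221]
eef_rot: [-0.0, 0.996, -0.089, -0.0]
wrist_force: [0.3, -0.3, -2.9]
opening: 0.145
```

Emit:
{"fn": "servo_tool", "kwargs": {
  "plan": [
    [[0,0,-0.0015,0,-1],[0,0,-0.0015,0,-1],[0,0,-0.0015,0,-1],[0,0,-0.0015,0,-1],[0,0,0,0,-1],[0,0,0,0,-1]]
  ]
}}

```text
time_s: 8.95
eef_pos: [0.5311, -0.1665, 0.1162]
eef_rot: [-0.0, 0.996, -0.088, -0.0]
wrist_force: [1.2, -1.1, -1.5]
opening: 0.142
```

```bash
python3 look.py 6
```

```text
[ 0.5311 -0.1665  0.1162] yaw -0.1772 [ 1.2 -1.1 -1.5] [-0.03 -0.05 -0.05] 0.142 8.95
```

View pics/s6z.png

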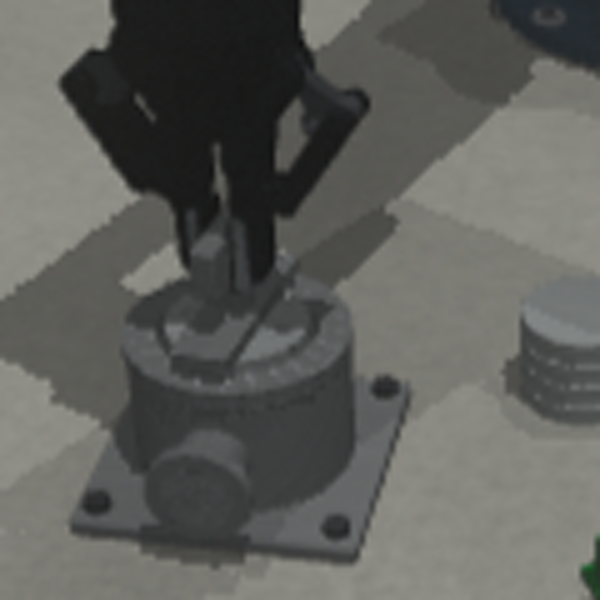

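Emit:
{"fn": "servo_tool", "kwargs": {
  "plan": [
    [[-0.0001,-0.0002,0,-0.08,-1],[-0.0001,-0.0002,0,-0.1,-1],[-0.0001,-0.0002,0,-0.1,-1],[-0.0001,-0.0002,0,-0.1,-1],[-0.0001,-0.0002,0,-0.1,-1],[0,0,0,0,-1],[0,0,0,0,-1]]
  ]
}}

```text
time_s: 9.75
eef_pos: [0.5303, -0.1679, 0.1163]
eef_rot: [0.0, 0.947, -0.321, -0.0]
wrist_force: [-1.9, -1.8, -1.0]
opening: 0.14
```

```bash
python3 look.py 7
```

```text
[ 0.5303 -0.1679  0.1163] yaw -0.6545 [-1.9 -1.8 -1. ] [-0.4   0.48  0.1 ] 0.14 9.75
```

View pics/s7z.png

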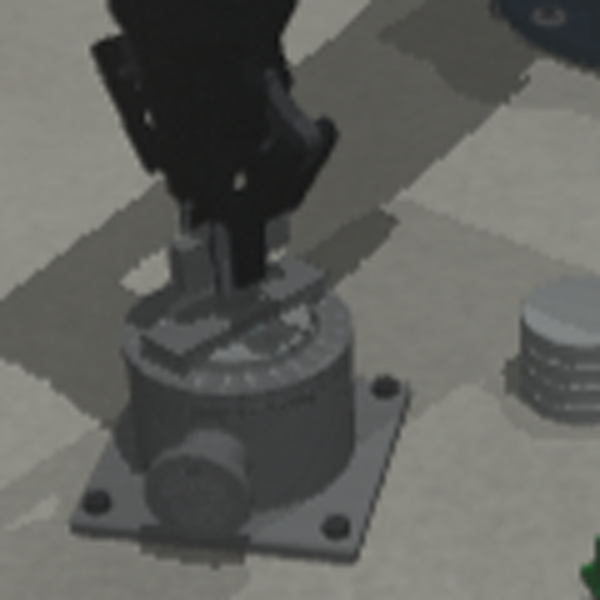

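Emit:
{"fn": "servo_tool", "kwargs": {
  "plan": [
    [[-0.0001,-0.0001,0,-0.08,-1],[-0.0001,-0.0001,0,-0.05,-1],[-0.0001,-0.0001,0,-0.05,-1],[0,0,0,0,-1]]
  ]
}}

```text
time_s: 10.25
eef_pos: [0.53, -0.1681, 0.1163]
eef_rot: [0.0, 0.914, -0.406, -0.0]
wrist_force: [-3.3, -2.7, 0.1]
opening: 0.147
```

```bash
python3 -c "
from h import *
o=get_obs();r=o['eef_rot'];print(o['eef_pos'].round(4),'yaw',round(2*np.arctan2(r[2],r[1]),4),o['wrist_force'].round(1),o['torque'].round(2),o['q'].round(2),o['joint_efforts'].round(2))"
```

```text
[ 0.53   -0.1681  0.1163] yaw -0.8363 [-3.3 -2.7  0.1] [-0.52  0.74  0.07] [-0.52  0.29  1.76 -0.    1.09  1.89] [  1.9  -45.94 -31.65   1.3   -0.54   0.64]
```

Emit:
{"fn": "servo_tool", "kwargs": {
  "plan": [
    [[-0.0001,-0.0001,0,-0.05,-1],[-0.0001,-0.0001,0,-0.05,-1],[0,0,0,0,-1]]
  ]
}}

```text
time_s: 10.55
eef_pos: [0.5298, -0.1683, 0.1163]
eef_rot: [0.0, 0.893, -0.451, -0.0]
wrist_force: [-4.2, -2.7, -0.4]
opening: 0.143
```

```bash
cat > st.py <<'E'
from h import *
o=get_obs();r=o['eef_rot'];print(o['eef_pos'].round(4),'yaw',round(2*np.arctan2(r[2],r[1]),4),o['wrist_force'].round(1),o['torque'].round(2),o['q'][5].round(3),o['joint_efforts'].round(2),round(o['opening'],3))
E
python3 st.py
```

```text
[ 0.5298 -0.1683  0.1163] yaw -0.9356 [-4.2 -2.7 -0.4] [-0.55  0.81  0.12] 1.986 [  2.1  -45.94 -31.8    1.43  -0.65   0.64] 0.143
```

Emit:
{"fn": "servo_tool", "kwargs": {
  "plan": [
    [[-0.0001,-0.0001,0,-0.05,-1],[0,0,0,-0.05,-1],[0,0,0,0,-1]]
  ]
}}

```text
time_s: 10.85
eef_pos: [0.5296, -0.1684, 0.1162]
eef_rot: [0.0, 0.869, -0.495, -0.0]
wrist_force: [-4.8, -2.5, -0.3]
opening: 0.136
```

```bash
python3 st.py
```

```text
[ 0.5296 -0.1684  0.1162] yaw -1.0354 [-4.8 -2.5 -0.3] [-0.61  0.86  0.09] 2.086 [  2.29 -45.9  -31.93   1.55  -0.76   0.58] 0.136
```

Emit:
{"fn": "servo_tool", "kwargs": {
  "plan": [
    [[-0.0003,-0.0002,0,-0.04,-1],[-0.0001,-0.0001,0,-0.04,-1],[0,0,0,0,-1]]
  ]
}}

```text
time_s: 11.15
eef_pos: [0.5293, -0.1685, 0.1163]
eef_rot: [0.0, 0.849, -0.529, -0.0]
wrist_force: [-3.9, -2.7, 0.3]
opening: 0.144
```

```bash
python3 st.py
```

```text
[ 0.5293 -0.1685  0.1163] yaw -1.1151 [-3.9 -2.7  0.3] [-0.51  0.82  0.13] 2.164 [  1.97 -45.85 -31.94   1.38  -0.79   0.53] 0.144
```

Emit:
{"fn": "servo_tool", "kwargs": {
  "plan": [
    [[-0.0001,0,0,-0.04,-1],[0,0,0,-0.04,-1],[0,0,0,0,-1]]
  ]
}}

```text
time_s: 11.45
eef_pos: [0.5291, -0.1686, 0.1163]
eef_rot: [0.0, 0.827, -0.563, -0.0]
wrist_force: [-4.0, -2.7, -0.0]
opening: 0.145
```

```bash
python3 st.py
```

```text
[ 0.5291 -0.1686  0.1163] yaw -1.1951 [-4.  -2.7 -0. ] [-0.53  0.98  0.21] 2.244 [  2.18 -45.79 -32.05   1.51  -0.9    0.49] 0.145
```

Emit:
{"fn": "servo_tool", "kwargs": {
  "plan": [
    [[0,0,0,-0.03,-1],[0,0,0,-0.03,-1],[0,0,0,0,-1]]
  ]
}}

```text
time_s: 11.75
eef_pos: [0.529, -0.1686, 0.1162]
eef_rot: [0.0, 0.81, -0.587, -0.0]
wrist_force: [-5.6, -2.9, -0.2]
opening: 0.142
```

```bash
python3 look.py 8; python3 st.py
```

```text
[ 0.529  -0.1686  0.1162] yaw -1.2545 [-5.6 -2.9 -0.2] [-0.49  1.07  0.27] 0.142 11.75
[ 0.529  -0.1686  0.1162] yaw -1.2538 [-5.2 -3.  -0.1] [-0.55  1.    0.21] 2.303 [  2.21 -45.62 -32.13   1.69  -1.06   0.29] 0.149
```

View pics/s8z.png

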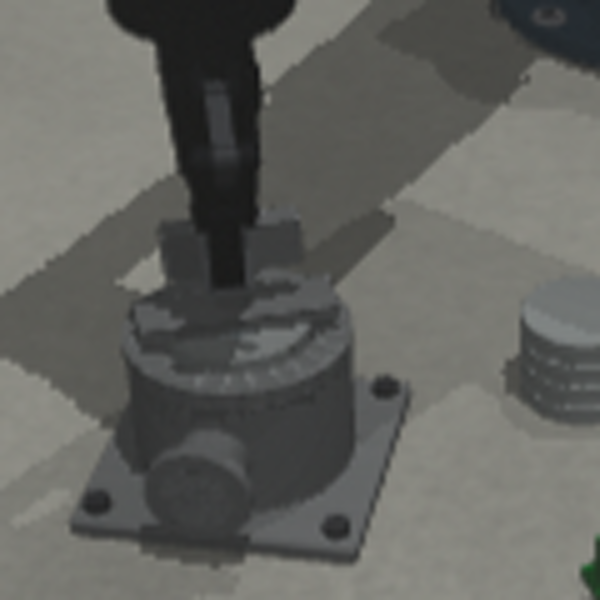

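View pics/t8z.png

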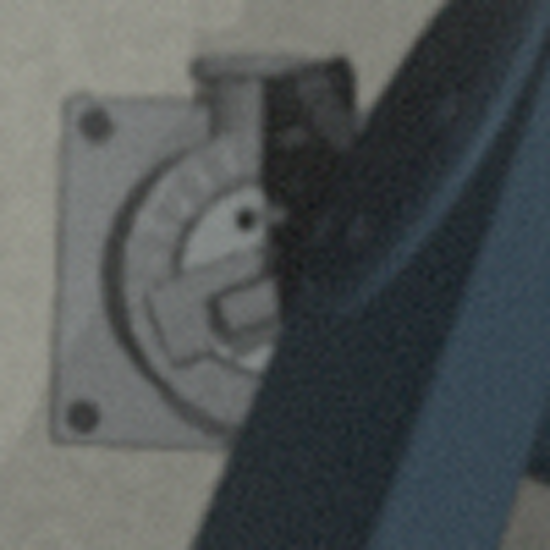

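```bash
cat > hole.py <<'E'
import sys
from h import *
n,X,Y=sys.argv[1],float(sys.argv[2]),float(sys.argv[3])
p=pickle.load(open(f'pics/t{n}.png.pkl','rb'))
w=atz(p,310+(X+.5)/5.5-.5,180+(Y+.5)/5.5-.5,.08)[:2]-[.5291,-.1668]
a=np.arctan2(w[1],w[0]);print(np.hypot(*w),a,'turn vs hole at 1.39',1.391-a,' vs -.18',-.182-a)
E
python3 hole.py 8 245 218
```

```text
0.022429465427336107 0.4466398189909617 turn vs hole at 1.39 0.9443601810090383  vs -.18 -0.6286398189909617
```

Emit:
{"fn": "servo_tool", "kwargs": {
  "plan": [
    [[-0.0002,-0.0001,0,-0.04,-1],[0,0,0,-0.03,-1],[0,0,0,0,-1]]
  ]
}}

```text
time_s: 12.15
eef_pos: [0.5288, -0.1687, 0.1163]
eef_rot: [0.001, 0.789, -0.614, -0.0]
wrist_force: [-6.2, -3.4, 1.0]
opening: 0.14
```

```bash
python3 look.py 9; python3 st.py
```

```text
[ 0.5288 -0.1687  0.1163] yaw -1.3227 [-6.2 -3.4  1. ] [-0.51  1.07  1.06] 0.14 12.15
[ 0.5288 -0.1687  0.1163] yaw -1.3219 [-6.  -3.1  0.4] [-0.61  1.07  1.06] 2.371 [  1.47 -45.47 -32.12   2.05  -1.13   1.04] 0.146
```

View pics/t9z.png

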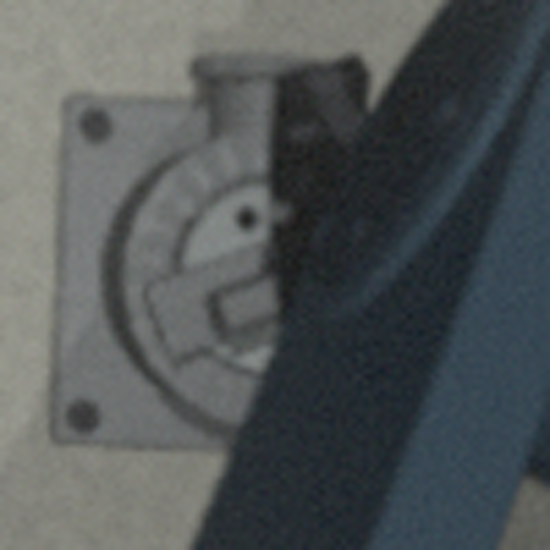

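Emit:
{"fn": "servo_tool", "kwargs": {
  "plan": [
    [[-0.0002,-0.0001,0,-0.03,-1],[0,0,0,0,-1],[0,0,0,0,-1]]
  ]
}}

```text
time_s: 12.55
eef_pos: [0.5286, -0.1687, 0.1163]
eef_rot: [0.001, 0.78, -0.625, -0.0]
wrist_force: [-4.9, -2.7, 1.0]
opening: 0.143
```

```bash
python3 look.py 10; python3 st.py
```

```text
[ 0.5286 -0.1687  0.1163] yaw -1.351 [-4.9 -2.7  1. ] [-0.52  1.07  1.43] 0.143 12.55
[ 0.5286 -0.1687  0.1163] yaw -1.351 [-5.1 -2.3  1.2] [-0.51  1.01  1.41] 2.4 [  0.91 -45.46 -32.05   2.14  -1.08   1.43] 0.145
```

View pics/t10z.png

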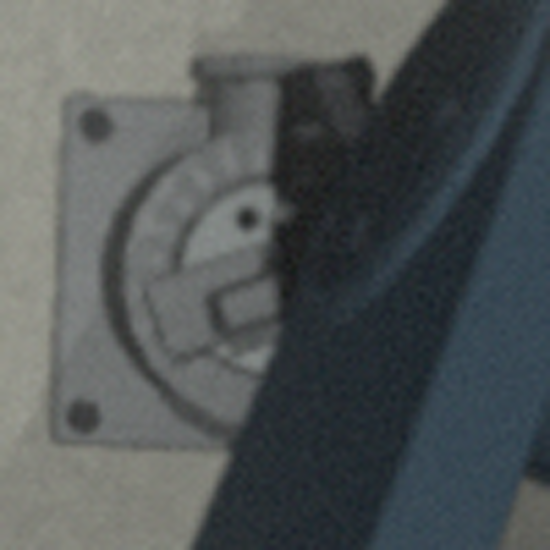

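Torque climbs to 1.4 N·m while the visible hole stays at (247,217), so the ring is on its stop. I'll unload the twist and then lift.

Emit:
{"fn": "servo_tool", "kwargs": {
  "plan": [
    [[0,0,0,0.06,-1],[0,0,0,0.05,-1],[0,0,0,0,-1]]
  ]
}}

```text
time_s: 12.95
eef_pos: [0.5289, -0.1687, 0.1162]
eef_rot: [0.0, 0.813, -0.583, -0.0]
wrist_force: [-3.5, -2.9, -0.4]
opening: 0.141
```

```bash
python3 st.py
```

```text
[ 0.5289 -0.1687  0.1162] yaw -1.244 [-3.5 -2.9 -0.4] [-0.48  0.8   0.27] 2.293 [  1.85 -45.78 -31.95   1.43  -0.81  -0.27] 0.141
```

Emit:
{"fn": "servo_tool", "kwargs": {
  "plan": [
    [[-0.0002,-0.0002,0.002,-0.01,-1],[0,0,0.004,0,-1],[0,0,0.005,0,-1],[0,0,0.008,0,-1],[0,0,0.012,0,-1],[0,0,0.012,0,-1],[0,0,0,0,-1]]
  ]
}}

```text
time_s: 13.65
eef_pos: [0.5307, -0.1697, 0.1625]
eef_rot: [-0.0, 0.809, -0.588, 0.003]
wrist_force: [0.1, -0.6, -2.1]
opening: 0.147
```

```bash
python3 look.py 11; python3 st.py
```

```text
[ 0.5307 -0.1697  0.1625] yaw -1.2572 [ 0.1 -0.6 -2.1] [-0.06 -0.05  0.02] 0.147 13.65
[ 0.5293 -0.1691  0.1602] yaw -1.2572 [-0.1 -0.3 -3.6] [0.02 0.02 0.04] 2.305 [ 2.000e-02 -4.600e+01 -3.396e+01  1.000e-02 -2.000e-02  0.000e+00] 0.144
```

View pics/t11z.png

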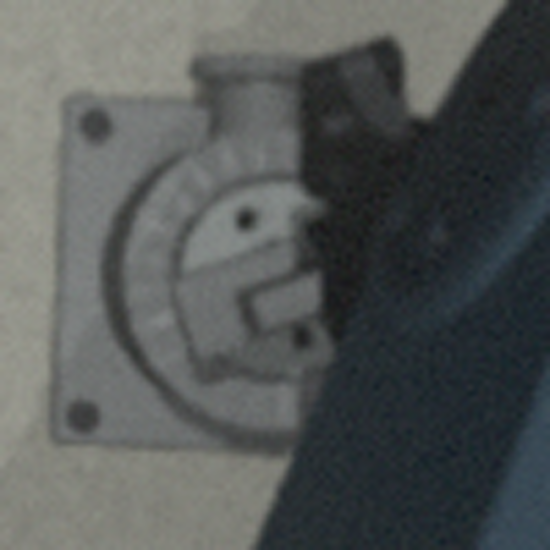

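View pics/s11z.png

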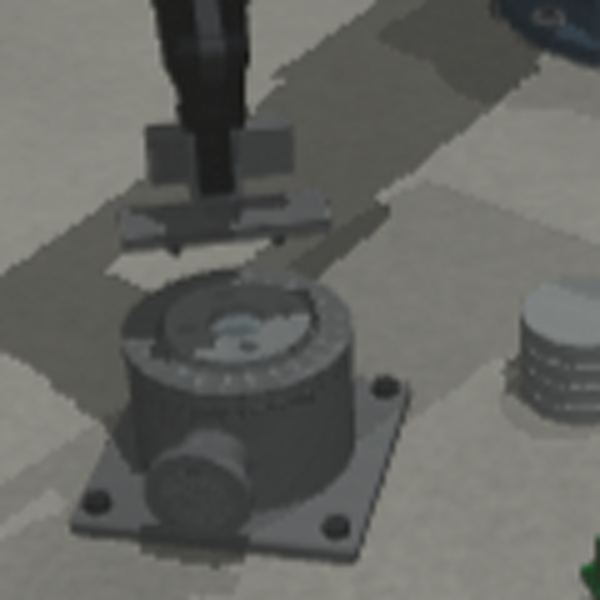

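```bash
python3 - <<'E'
from h import *
for n in ('8','9','10','11'):
    p=pickle.load(open(f'pics/t{n}.png.pkl','rb'));g=p['img'].mean(2)
    for (X,Y) in((246,218),)+(((302,339),) if n=='11' else ()):
        u0,v0=310+(X+.5)/5.5-.5,180+(Y+.5)/5.5-.5
        vv,uu=np.mgrid[0:384,0:512];m=np.hypot(uu-u0,vv-v0)<4
        w=np.clip(np.percentile(g[m],70)-8-g,0,None)*m
        u,v=(w*uu).sum()/w.sum(),(w*vv).sum()/w.sum()
        d=atz(p,u,v,.08)[:2]-[.5291,-.1668];a=np.arctan2(d[1],d[0])
        print(n,u.round(2),v.round(2),np.hypot(*d).round(4),a.round(4))
E
```

```text
8 355.03 219.35 0.0216 0.3812
9 354.68 219.31 0.0219 0.4081
10 354.69 219.3 0.0219 0.4069
11 354.39 219.41 0.0219 0.4344
11 364.39 240.69 0.0215 -2.7098
```

```bash
python3 - <<'E'
from h import *
P={n:pickle.load(open(f'pics/t{n}.png.pkl','rb')) for n in ('8','9','10','11')}
ref=P['11']['img'].mean(2)
for n in P:
    g=P[n]['img'].mean(2)
    X=cv2.resize(g[213:226,348:358],None,fx=1,fy=1)
    print(n);print(g[215:224,349:359].round().astype(int))
for R in(2.5,3,3.5):
  for n in P:
    g=P[n]['img'].mean(2);u0,v0=354.4,219.4;vv,uu=np.mgrid[0:384,0:512]
    for _ in range(20):
        m=np.clip(R+.5-np.hypot(uu-u0,vv-v0),0,1); w=np.clip(105-g,0,None)*m
        u0,v0=(w*uu).sum()/w.sum(),(w*vv).sum()/w.sum()
    d=atz(P[n],u0,v0,.08)[:2]-[.5291,-.1668];print(R,n,u0.round(2),v0.round(2),np.arctan2(d[1],d[0]).round(4))
E
```

```text
8
[[ 86  94  99 115 119 123 126 120 100  59]
 [ 99 116 121 131 125 127 124 122 109  73]
 [117 132 128 131 119 106 109 115 105  80]
 [132 134 134 116  93  72  76  92  95  84]
 [132 133 129 112  71  43  55  79  88  83]
 [137 131 130 113  68  41  56  84  96  81]
 [131 136 129 120  93  71  80 101 106  76]
 [130 130 129 126 121 111 117 118 113  73]
 [130 133 132 133 131 127 131 123 101  73]]
9
[[ 87  96 105 116 119 125 127 128 123 107]
 [ 95 113 120 127 127 127 128 127 126 110]
 [118 127 129 126 117  99 104 118 122 109]
 [128 131 127 121  93  66  70  97 114 110]
 [134 130 131 110  74  43  48  77 102 106]
 [132 133 133 119  78  46  51  82 104 103]
 [131 131 129 127 105  78  82 104 118 102]
 [132 131 131 126 124 114 111 122 124 103]
 [131 133 132 135 133 129 124 124 115  92]]
10
[[ 87  97 103 112 120 127 127 126 128 125]
 [100 112 123 126 128 126 125 124 127 124]
 [118 128 131 129 115 105 104 114 126 127]
 [131 132 131 120  95  67  68  93 112 125]
 [134 131 126 114  77  47  49  75 102 112]
 [133 133 131 117  81  50  55  76 105 108]
 [131 132 132 125 105  81  83 104 115 107]
 [133 131 133 129 129 114 115 126 126 110]
 [132 134 133 132 131 127 125 125 117 101]]
11
[[ 87  97 104 113 120 125 131 128 126 131]
 [ 98 112 121 125 130 127 127 127 129 126]
 [119 131 134 130 120 106 109 121 123 129]
 [129 134 131 120  95  74  78  97 113 126]
 [136 134 132 114  74  47  54  84 111 124]
 [130 130 131 115  67  42  59  91 118 125]
 [134 129 134 121  91  72  84 103 123 131]
 [135 133 133 132 119 115 117 126 130 126]
 [131 135 135 132 133 131 127 126 122 113]]
2.5 8 354.41 219.46 0.4342
2.5 9 354.46 219.33 0.426
2.5 10 354.53 219.32 0.4204
2.5 11 354.29 219.48 0.4443
3 8 354.52 219.44 0.4249
3 9 354.47 219.32 0.4248
3 10 354.53 219.32 0.4197
3 11 354.3 219.48 0.4433
3.5 8 354.98 219.44 0.3887
3.5 9 354.48 219.32 0.4241
3.5 10 354.54 219.32 0.4197
3.5 11 354.3 219.48 0.4433
```

The ring seems to have moved back about 0.02 rad (visible hole 0.42 → 0.444 rad) while I unloaded. There is plenty of time, so I'll go back in, re-tighten and unwind less.

Emit:
{"fn": "servo_tool", "kwargs": {
  "plan": [
    [[-0.0005,0.0002,-0.012,0,-1],[0,0,-0.012,0,-1],[0,0,-0.006,0,-1],[0,0,-0.003,0,-1],[0,0,0,0,-1]]
  ]
}}

```text
time_s: 14.25
eef_pos: [0.5279, -0.1684, 0.1252]
eef_rot: [0.0, 0.809, -0.588, -0.001]
wrist_force: [0.5, -0.0, -1.5]
opening: 0.144
```

```bash
python3 st.py
```

```text
[ 0.5279 -0.1684  0.1252] yaw -1.2572 [ 0.5 -0.  -1.5] [-0.01 -0.03  0.02] 2.305 [-2.000e-02 -4.557e+01 -3.136e+01  1.000e-02 -5.000e-02 -0.000e+00] 0.144
```

Emit:
{"fn": "servo_tool", "kwargs": {
  "plan": [
    [[0.0006,-0.0004,0,0,-1],[0,0,-0.002,0,-1],[0,0,-0.0015,0,-1],[0,0,0,0,-1]]
  ]
}}

```text
time_s: 14.65
eef_pos: [0.5297, -0.1697, 0.1236]
eef_rot: [0.0, 0.809, -0.588, 0.001]
wrist_force: [-0.0, -0.3, 2.0]
opening: 0.144
```

```bash
python3 st.py
```

```text
[ 0.5297 -0.1697  0.1236] yaw -1.2573 [-0.  -0.3  2. ] [-0.18  0.01  0.01] 2.305 [  0.62 -43.59 -29.28   0.24   0.18   0.  ] 0.144
```

Emit:
{"fn": "servo_tool", "kwargs": {
  "plan": [
    [[-0.0008,0.0006,0,0,-1],[0,0,0,0,-1]]
  ]
}}

```text
time_s: 14.85
eef_pos: [0.5284, -0.1688, 0.1232]
eef_rot: [0.0, 0.809, -0.588, 0.001]
wrist_force: [0.4, -1.2, 1.4]
opening: 0.143
```

```bash
python3 look.py 12; python3 - <<'E'
from h import *
p=pickle.load(open('pics/s12.png.pkl','rb'))
cv2.imwrite('pics/s12q.png',cv2.resize(p['img'][125:175,160:215],None,fx=12,fy=12,interpolation=cv2.INTER_CUBIC))
E
```

```text
[ 0.5284 -0.1688  0.1232] yaw -1.2571 [ 0.4 -1.2  1.4] [-0.32 -0.09  0.1 ] 0.143 14.85
```

View pics/s12q.png

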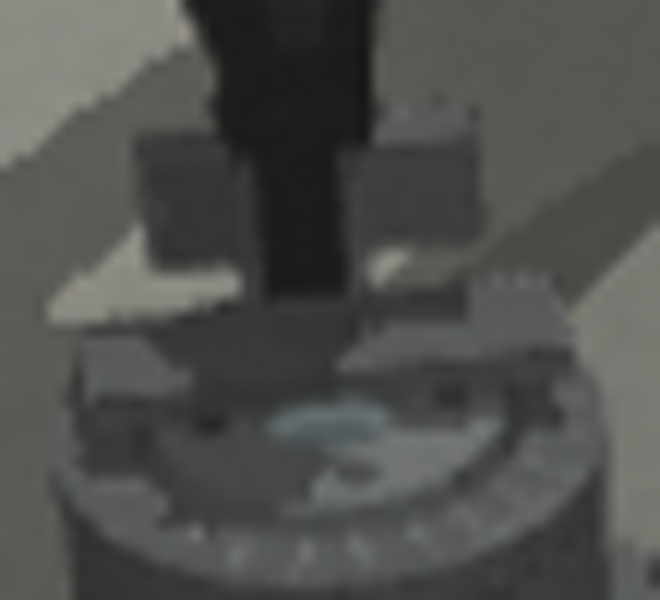

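View pics/t12z.png

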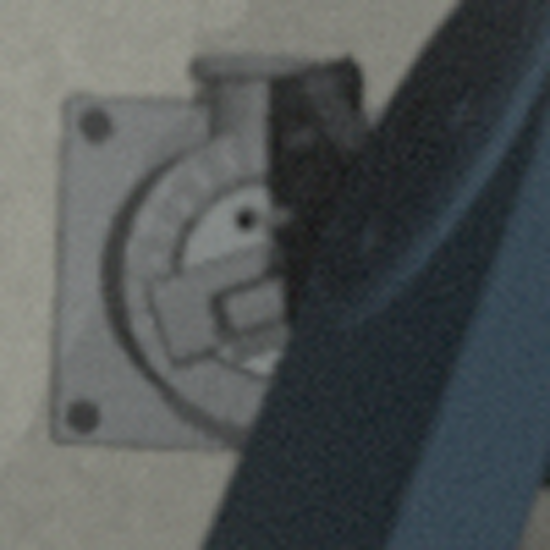

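Emit:
{"fn": "servo_tool", "kwargs": {
  "plan": [
    [[-0.0003,0,-0.001,0,-1],[0,0,-0.001,0,-1],[0,0,0,0,-1]]
  ]
}}

```text
time_s: 15.25
eef_pos: [0.5288, -0.1691, 0.1221]
eef_rot: [-0.0, 0.809, -0.588, 0.001]
wrist_force: [-0.4, -1.6, 7.8]
opening: 0.14
```

```bash
python3 st.py
```

```text
[ 0.5288 -0.1691  0.1221] yaw -1.2569 [-0.4 -1.6  7.8] [-0.12  0.08  0.1 ] 2.305 [  0.67 -40.55 -26.94   0.37   0.13   0.15] 0.14
```

```bash
cat > cf.py <<'E'
from fit import *
from scipy.optimize import least_squares
def cfit(p,obs,zu,x0):
    def res(v):
        c,s=np.cos(v[2]),np.sin(v[2]);R=np.array([[c,-s,0],[s,c,0],[0,0,1]])
        return np.concatenate([proj(p,R@np.array(l)+[v[0],v[1],zu])[0]-u for u,l in obs])
    r=least_squares(res,x0,loss='soft_l1');return r.x,res(r.x).reshape(-1,2).round(1).tolist()
def overlay(p,parts,v,zu,roi,s,fn):
    u0,v0,u1,v1=roi
    im=cv2.resize(p['img'][v0:v1,u0:u1],None,fx=s,fy=s,interpolation=cv2.INTER_CUBIC)
    c,sn=np.cos(v[2]),np.sin(v[2]);R=np.array([[c,-sn,0],[sn,c,0],[0,0,1]])
    for b in parts:
        q=(proj(p,b@R.T+[v[0],v[1],zu])-[u0,v0]+.5)*s-.5
        for i in range(8):
            for j in range(i):
                if bin(i^j).count('1')==1: cv2.line(im,tuple(q[i].astype(int).tolist()),tuple(q[j].astype(int).tolist()),(0,255,255),1)
    cv2.imwrite(fn,im)
E
python3 - <<'E'
from cf import *
p=pickle.load(open('pics/s12.png.pkl','rb'))
Z=lambda X,Y:np.array((160+(X+.5)/12-.5,125+(Y+.5)/12-.5))
obs=[(Z(572,345),(-.044,.013,.008)),(Z(545,275),(-.044,-.013,.008)),(Z(475,148),(-.03,.006,.05)),(Z(485,240),(-.03,.006,.026)),(Z(137,145),(.03,.006,.05)),(Z(150,265),(.03,.006,.026))]
zu=.1232-.0348
x,f=cfit(p,obs,zu,[.528,-.165,-1.15]);print(x,f)
overlay(p,SP,x,zu,(160,125,215,175),12,'pics/ov12.png')
E
```

```text
[ 0.52548046 -0.1645039  -1.33244599] [[-0.3, 0.1], [1.2, -0.4], [0.2, -1.4], [-0.1, 0.5], [-0.2, 0.4], [-0.3, 0.1]]
```

View pics/ov12.png

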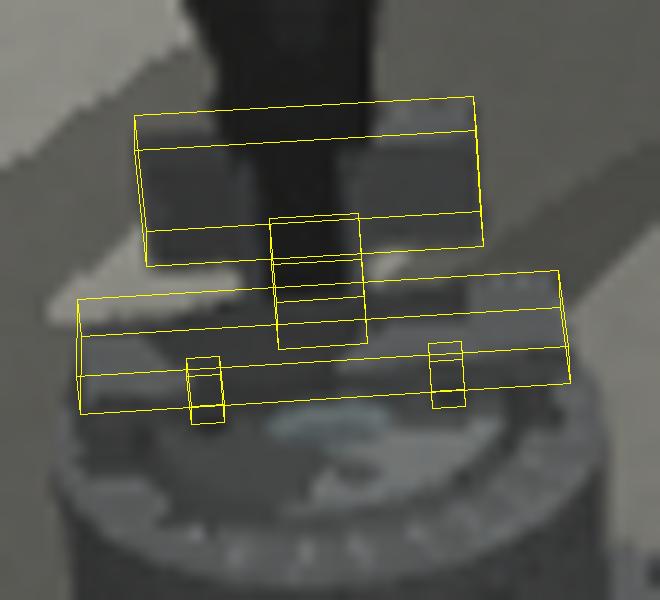

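```bash
python3 - <<'E'
from h import *
for n,r in(('11',(335,212,375,256)),('12',(328,212,368,256))):
    p=pickle.load(open(f'pics/t{n}.png.pkl','rb'));u0,v0,u1,v1=r
    cv2.imwrite(f'pics/t{n}q.png',cv2.resize(p['img'][v0:v1,u0:u1],None,fx=13,fy=13,interpolation=cv2.INTER_CUBIC))
E
```

```text
(no output)
```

View pics/t11q.png

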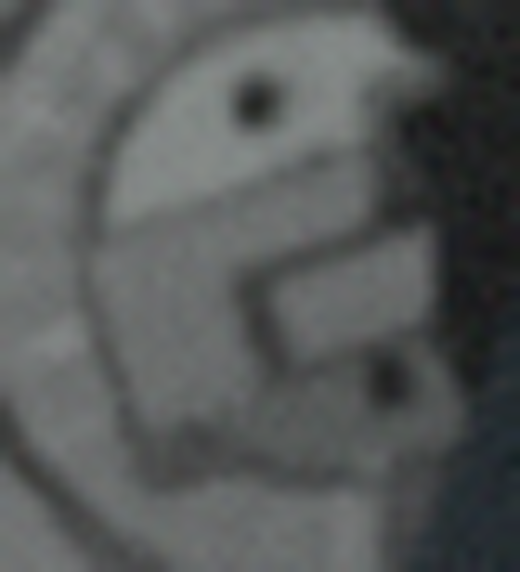

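View pics/t12q.png

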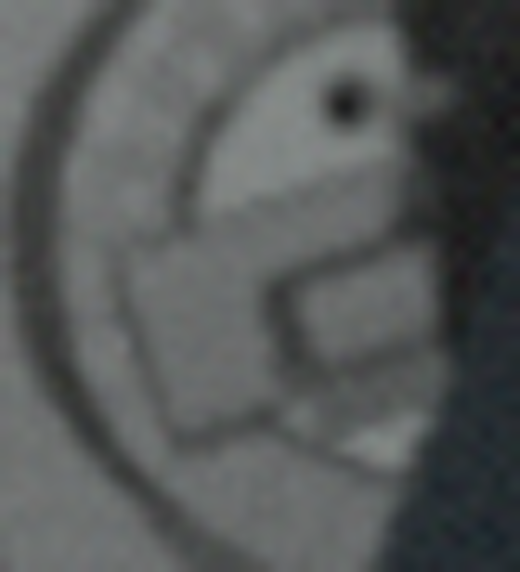

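```bash
python3 - <<'E'
from cf import *
p=pickle.load(open('pics/t12.png.pkl','rb'))
Z=lambda X,Y:np.array((328+(X+.5)/13-.5,212+(Y+.5)/13-.5))
zu=.0884
def W(X,Y,z): return atz(p,*Z(X,Y),z)[:2]
a,b,c=W(115,252,zu+.008),W(395,165,zu+.008),W(175,450,zu+.008)
print('edge yaw',np.arctan2(*(b-a)[::-1]),'end dir+pi/2',np.arctan2(*(a-c)[::-1])-np.pi/2,np.linalg.norm(a-c))
g,h,k=W(302,300,zu+.05),W(430,250,zu+.05),W(325,372,zu+.05);print('grip yaw',np.arctan2(*(h-g)[::-1]),np.arctan2(*(g-k)[::-1])-np.pi/2,np.linalg.norm(g-k))
obs=[(Z(115,252),(-.044,.013,.008)),(Z(175,450),(-.044,-.013,.008)),(Z(302,300),(-.03,.006,.05)),(Z(328,372),(-.03,-.006,.05))]
x,f=cfit(p,obs,zu,[.528,-.165,-1.15]);print(x,f)
overlay(p,SP,x,zu,(328,212,368,256),13,'pics/ovt12.png')
E
```

```text
edge yaw -1.2730643053438198 end dir+pi/2 -1.281702269032737 0.028638536967849227
grip yaw -1.2040790802578076 -1.2676908299653593 0.009817260585406367
[ 0.52576741 -0.16871264 -1.30258349] [[0.9, 0.7], [0.2, -0.6], [-0.4, -0.7], [-0.5, 0.6]]
```

View pics/ovt12.png

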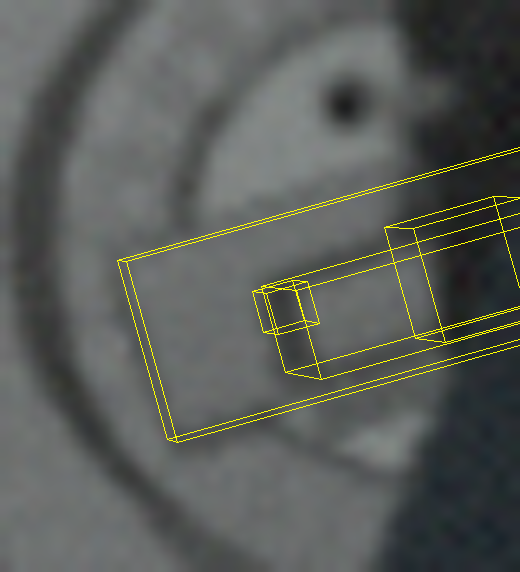

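```bash
python3 - <<'E'
from h import *
p=pickle.load(open('pics/s12.png.pkl','rb'))
Z=lambda X,Y:np.array((160+(X+.5)/12-.5,125+(Y+.5)/12-.5))
h=[atz(p,*Z(*q),.08)[:2] for q in((210,425),(447,395),(360,470))]
print(h,np.arctan2(*(h[0]-h[1])[::-1]),np.linalg.norm(h[0]-h[1]))
d=h[2]-[.5285,-.1638];print(np.arctan2(d[1],d[0]),np.hypot(*d))
p=pickle.load(open('pics/s11.png.pkl','rb'))
cv2.imwrite('pics/s11q.png',cv2.resize(p['img'][115:175,160:215],None,fx=10,fy=10,interpolation=cv2.INTER_CUBIC))
E
```

```text
[array([ 0.53685706, -0.18395628]), array([ 0.52177225, -0.14302641]), array([ 0.54791793, -0.15389619])] -1.2176901440274845 0.04362116612215767
0.47164289909804114 0.021797745040231166
```

View pics/s11q.png

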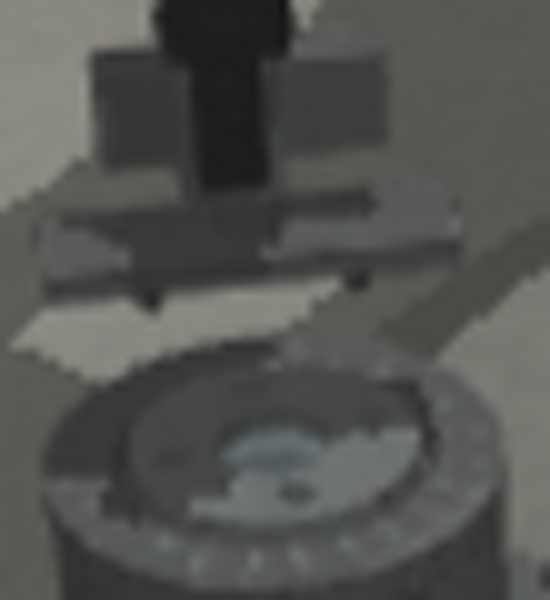

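```bash
python3 - <<'E'
from cf import *
p=pickle.load(open('pics/s11.png.pkl','rb'))
Z=lambda X,Y:np.array((160+(X+.5)/10-.5,115+(Y+.5)/10-.5))
obs=[(Z(462,240),(-.044,.013,.008)),(Z(457,185),(-.044,-.013,.008)),(Z(460,262),(-.044,.013,0)),(Z(45,300),(.044,.013,0)),(Z(40,275),(.044,.013,.008)),(Z(38,225),(.044,-.013,.008)),
(Z(93,58),(.03,.006,.05)),(Z(103,165),(.03,.006,.026)),(Z(387,147),(-.03,.006,.026)),(Z(385,62),(-.03,.006,.05)),(Z(150,302),(.022,0,-.0105)),(Z(358,287),(-.022,0,-.0105))]
for zt in(.160,.1615,.163):
    zu=zt-.0348
    x,f=cfit(p,obs,zu,[.528,-.165,-1.15]);print(x,f)
overlay(p,SP,x,zu,(160,115,215,175),10,'pics/ov11.png')
p=pickle.load(open('pics/t11.png.pkl','rb'))
Z=lambda X,Y:np.array((335+(X+.5)/13-.5,212+(Y+.5)/13-.5));zu=.1615-.0348
obs=[(Z(98,250),(-.044,.013,.008)),(Z(145,480),(-.044,-.013,.008)),(Z(268,295),(-.03,.006,.05)),(Z(290,365),(-.03,-.006,.05))]
x,f=cfit(p,obs,zu,[.528,-.165,-1.15]);print('top',x,f)
E
```

```text
[ 0.52498351 -0.16593065 -1.306972  ] [[-0.1, -0.1], [-0.6, -0.7], [0.3, 0.9], [0.1, 0.1], [0.2, -0.7], [0.2, -1.9], [-0.3, 1.3], [-0.2, 0.7], [0.2, 0.6], [-0.3, -1.0], [0.3, 0.1], [0.0, 0.2]]
[ 0.52741447 -0.16528965 -1.30704792] [[0.0, -0.1], [-0.6, -0.8], [0.4, 0.9], [0.0, 0.1], [0.1, -0.7], [0.2, -1.9], [-0.3, 1.2], [-0.3, 0.7], [0.2, 0.6], [-0.2, -1.1], [0.3, 0.2], [0.1, 0.2]]
[ 0.52984574 -0.16464848 -1.3070457 ] [[0.1, -0.1], [-0.5, -0.8], [0.4, 0.9], [-0.0, 0.1], [0.1, -0.7], [0.1, -2.0], [-0.4, 1.1], [-0.3, 0.7], [0.2, 0.5], [-0.2, -1.1], [0.3, 0.2], [0.1, 0.2]]
top [ 0.52691698 -0.16926464 -1.30293249] [[-0.8, 0.6], [-0.3, -2.3], [0.3, -0.5], [0.7, 1.4]]
```

View pics/ov11.png

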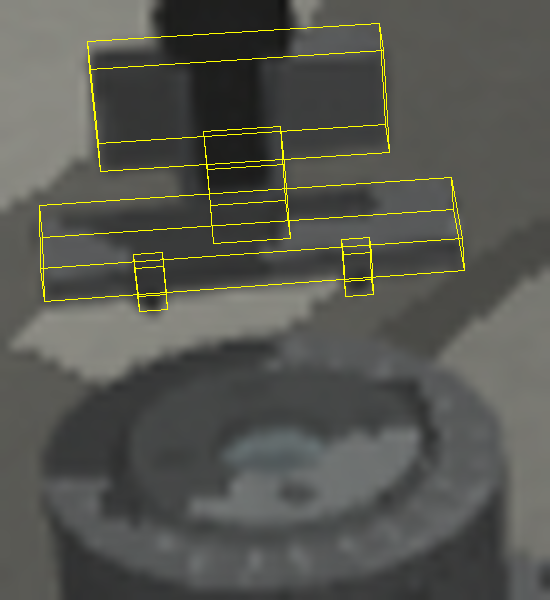

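Emit:
{"fn": "servo_tool", "kwargs": {
  "plan": [
    [[0,0,0.004,0,-1],[0.001,0.001,0,0.08,-1],[0,0,0,0.07,-1],[0,0,0,0,-1]]
  ]
}}

```text
time_s: 15.65
eef_pos: [0.5281, -0.1669, 0.124]
eef_rot: [-0.0, 0.851, -0.525, -0.001]
wrist_force: [-0.6, -0.2, -2.4]
opening: 0.14
```

```bash
python3 st.py; python3 look.py 13
```

```text
[ 0.5281 -0.1669  0.124 ] yaw -1.1065 [-0.6 -0.2 -2.4] [-0.03  0.07 -0.04] 2.157 [ 2.400e-01 -4.565e+01 -3.134e+01  1.200e-01  4.000e-02 -7.400e-01] 0.14
[ 0.5281 -0.1669  0.124 ] yaw -1.1065 [-0.6 -0.2 -2.4] [-0.03  0.07 -0.04] 0.14 15.65
```

View pics/t13z.png

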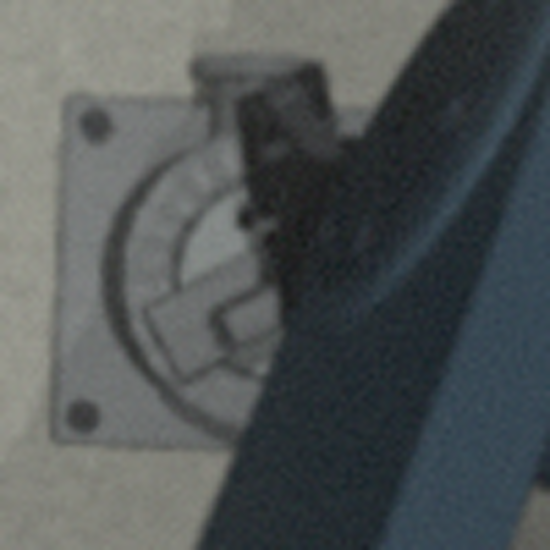

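View pics/s13z.png

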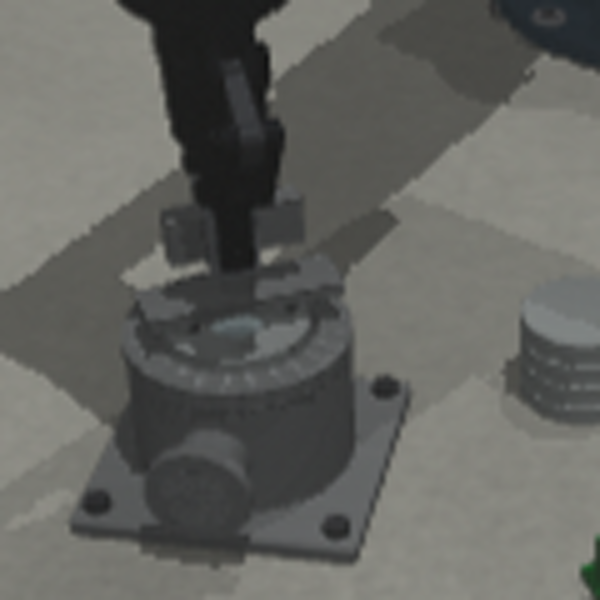

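```bash
python3 - <<'E'
from h import *
p=pickle.load(open('pics/t13.png.pkl','rb'))
cv2.imwrite('pics/t13q.png',cv2.resize(p['img'][212:256,328:368],None,fx=13,fy=13,interpolation=cv2.INTER_CUBIC))
p=pickle.load(open('pics/s13.png.pkl','rb'))
cv2.imwrite('pics/s13q.png',cv2.resize(p['img'][130:175,160:215],None,fx=13,fy=13,interpolation=cv2.INTER_CUBIC))
E
```

```text
(no output)
```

View pics/t13q.png

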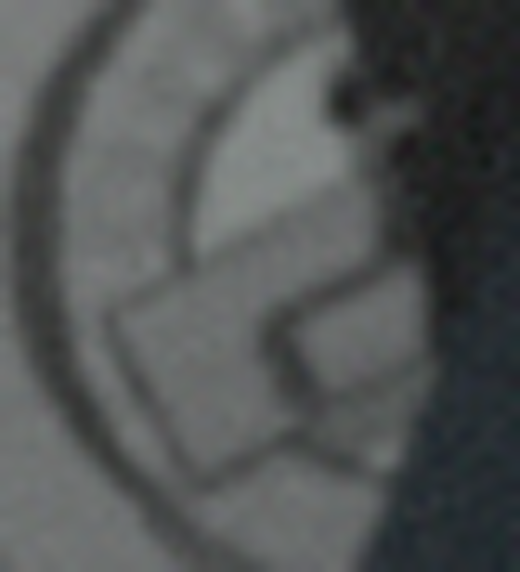

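View pics/s13q.png

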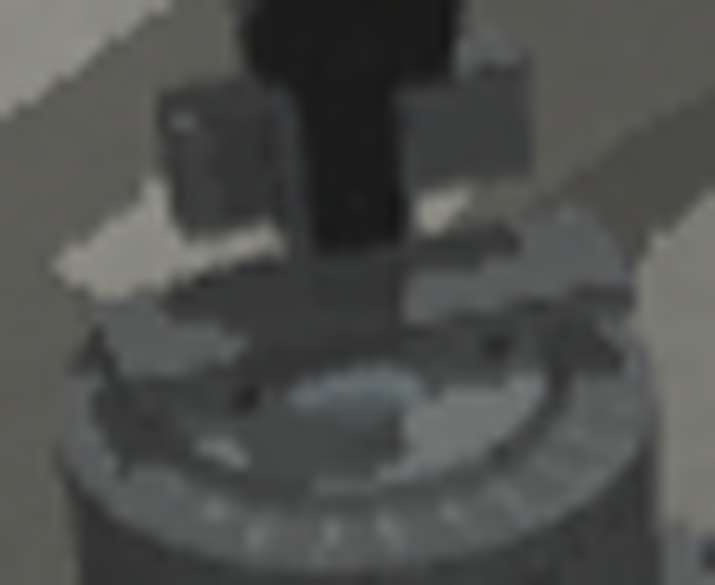

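```bash
python3 - <<'E'
from cf import *
p=pickle.load(open('pics/t13.png.pkl','rb'));zu=.124-.0348
Z=lambda X,Y:np.array((328+(X+.5)/13-.5,212+(Y+.5)/13-.5))
obs=[(Z(110,315),(-.044,.013,.008)),(Z(195,490),(-.044,-.013,.008)),(Z(298,335),(-.03,.006,.05)),(Z(322,400),(-.03,-.006,.05))]
x,f=cfit(p,obs,zu,[.528,-.165,-1.15]);print('top',x,f)
d=np.array([.5291,-.1668])-x[:2];print('need',d,'local',np.array([[np.cos(x[2]),np.sin(x[2])],[-np.sin(x[2]),np.cos(x[2])]])@d)
overlay(p,SP,x,zu,(328,212,368,256),13,'pics/ovt13.png')
E
```

```text
top [ 0.52602931 -0.1663704  -1.13267379] [[0.4, 0.1], [0.0, -0.3], [-0.9, -0.5], [0.3, 0.9]]
need [ 0.00307069 -0.0004296 ] local [0.00169174 0.00259841]
```

View pics/ovt13.png

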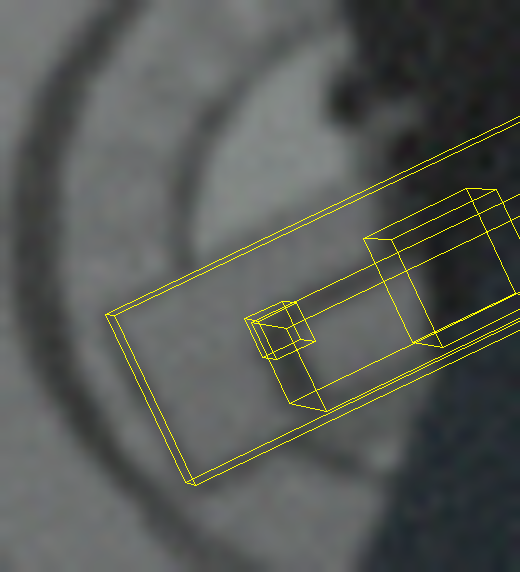

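Emit:
{"fn": "servo_tool", "kwargs": {
  "plan": [
    [[0,0,0.003,0,-1],[0.0025,-0.0003,0,0,-1],[0,0,0,0,-1]]
  ]
}}

```text
time_s: 16.05
eef_pos: [0.5318, -0.1679, 0.128]
eef_rot: [-0.0, 0.851, -0.526, 0.0]
wrist_force: [-0.2, -0.1, -2.0]
opening: 0.139
```

Emit:
{"fn": "servo_tool", "kwargs": {
  "plan": [
    [[0,0,-0.0015,0,-1],[0,0,-0.0015,0,-1],[0,0,-0.0015,0,-1],[0,0,0,0,-1]]
  ]
}}

```text
time_s: 16.45
eef_pos: [0.5314, -0.1678, 0.1235]
eef_rot: [-0.0, 0.851, -0.526, -0.0]
wrist_force: [-1.9, 0.8, 2.0]
opening: 0.145
```

```bash
python3 st.py
```

```text
[ 0.5314 -0.1678  0.1235] yaw -1.1072 [-1.9  0.8  2. ] [0.2  0.23 0.03] 2.159 [-3.200e-01 -4.415e+01 -3.074e+01 -2.000e-02 -5.400e-01  0.000e+00] 0.145
```

Emit:
{"fn": "servo_tool", "kwargs": {
  "plan": [
    [[-0.0007,0.0004,0,0,-1],[-0.0004,0.0003,-0.0005,0,-1],[0,0,-0.001,0,-1],[0,0,0,0,-1]]
  ]
}}

```text
time_s: 16.85
eef_pos: [0.5299, -0.1673, 0.1216]
eef_rot: [0.0, 0.851, -0.526, -0.0]
wrist_force: [-2.6, -2.5, 0.1]
opening: 0.14
```

```bash
python3 st.py
```

```text
[ 0.5299 -0.1673  0.1216] yaw -1.1072 [-2.6 -2.5  0.1] [-0.36  0.37 -0.03] 2.159 [  1.34 -45.22 -31.09   0.77  -0.22  -0.05] 0.14
```

Emit:
{"fn": "servo_tool", "kwargs": {
  "plan": [
    [[-0.0003,-0.0003,-0.001,0,-1],[0,0,-0.0015,0,-1],[0,0,-0.0015,0,-1],[0,0,-0.001,0,-1],[0,0,0,0,-1]]
  ]
}}

```text
time_s: 17.35
eef_pos: [0.5295, -0.1673, 0.1163]
eef_rot: [0.0, 0.851, -0.526, -0.001]
wrist_force: [-3.0, -1.8, -2.1]
opening: 0.146
```

```bash
python3 st.py
```

```text
[ 0.5295 -0.1673  0.1163] yaw -1.1072 [-3.  -1.8 -2.1] [-0.4   0.58 -0.08] 2.159 [  1.61 -46.29 -31.99   0.95  -0.55  -0.07] 0.146
```

Emit:
{"fn": "servo_tool", "kwargs": {
  "plan": [
    [[-0.0001,-0.0001,0,-0.07,-1],[-0.0001,-0.0001,0,-0.07,-1],[0,0,0,-0.05,-1],[0,0,0,0,-1]]
  ]
}}

```text
time_s: 17.75
eef_pos: [0.5286, -0.1677, 0.1162]
eef_rot: [0.001, 0.797, -0.604, -0.001]
wrist_force: [-5.3, -3.8, -0.7]
opening: 0.137
```

```bash
python3 st.py
```

```text
[ 0.5286 -0.1677  0.1162] yaw -1.2964 [-5.3 -3.8 -0.7] [-0.65  1.21  0.78] 2.348 [  1.9  -46.38 -32.9    2.09  -1.15   1.23] 0.137
```

Emit:
{"fn": "servo_tool", "kwargs": {
  "plan": [
    [[0,0,0,-0.04,-1],[0,0,0,0,-1]]
  ]
}}

```text
time_s: 17.95
eef_pos: [0.5285, -0.1677, 0.1162]
eef_rot: [0.001, 0.785, -0.619, -0.001]
wrist_force: [-6.4, -4.0, -1.1]
opening: 0.15
```

```bash
python3 st.py; python3 look.py 14
```

```text
[ 0.5285 -0.1677  0.1162] yaw -1.3348 [-6.4 -4.  -1.1] [-0.63  1.25  1.29] 2.387 [  1.46 -46.25 -32.94   2.41  -1.25   1.63] 0.15
[ 0.5285 -0.1677  0.1162] yaw -1.3348 [-6.4 -4.  -1.1] [-0.63  1.25  1.29] 0.15 17.95
```

Emit:
{"fn": "servo_tool", "kwargs": {
  "plan": [
    [[-0.0002,-0.0002,0,0.04,-1],[-0.0002,-0.0001,0,0.04,-1],[0,0,0,0,-1]]
  ]
}}

```text
time_s: 18.35
eef_pos: [0.5286, -0.1678, 0.1162]
eef_rot: [0.0, 0.809, -0.588, -0.001]
wrist_force: [-3.2, -2.7, -2.2]
opening: 0.149
```

```bash
python3 st.py; python3 look.py 15
```

```text
[ 0.5286 -0.1678  0.1162] yaw -1.2561 [-3.2 -2.7 -2.2] [-0.57  0.91  0.31] 2.306 [  1.78 -46.98 -33.03   1.54  -0.9   -0.08] 0.149
[ 0.5286 -0.1678  0.1162] yaw -1.2561 [-3.2 -2.7 -2.2] [-0.57  0.91  0.31] 0.149 18.35
```

Emit:
{"fn": "servo_tool", "kwargs": {
  "plan": [
    [[-0.0001,-0.0001,0.003,0,-1],[0,0,0.005,0,-1],[0,0,0.008,0,-1],[0,0,0.012,0,-1],[0,0,0.012,0,-1],[0,0,0,0,-1]]
  ]
}}

```text
time_s: 19.05
eef_pos: [0.5313, -0.1688, 0.1603]
eef_rot: [-0.001, 0.809, -0.588, 0.003]
wrist_force: [0.3, 0.5, -2.4]
opening: 0.147
```

```bash
python3 st.py; python3 look.py 16; python3 - <<'E'
from h import *
P={n:pickle.load(open(f'pics/t{n}.png.pkl','rb')) for n in ('14','15','16')}
for R in(2.5,3):
  for n in P:
    g=P[n]['img'].mean(2);u0,v0=354.4,219.4;vv,uu=np.mgrid[0:384,0:512]
    for _ in range(20):
        m=np.clip(R+.5-np.hypot(uu-u0,vv-v0),0,1); w=np.clip(105-g,0,None)*m
        u0,v0=(w*uu).sum()/w.sum(),(w*vv).sum()/w.sum()
    d=atz(P[n],u0,v0,.08)[:2]-[.5291,-.1668];print(R,n,u0.round(2),v0.round(2),np.arctan2(d[1],d[0]).round(4))
E
```

```text
[ 0.5313 -0.1688  0.1603] yaw -1.2571 [ 0.3  0.5 -2.4] [-0.06 -0.01 -0.03] 2.307 [ 1.500e-01 -4.455e+01 -3.227e+01  2.000e-02  3.700e-01  0.000e+00] 0.147
[ 0.5313 -0.1688  0.1603] yaw -1.2571 [ 0.3  0.5 -2.4] [-0.06 -0.01 -0.03] 0.147 19.05
2.5 14 354.61 219.37 0.4158
2.5 15 354.82 219.46 0.4019
2.5 16 354.29 219.47 0.4436
3 14 354.66 219.39 0.412
3 15 355.32 219.47 0.3616
3 16 354.3 219.46 0.443
```

Emit:
{"fn": "servo_tool", "kwargs": {
  "plan": [
    [[0.0027,0.0305,0,0.12,-1],[0.0027,0.0305,0,0.12,-1],[0.0027,0.0305,0,0.12,-1],[0.0027,0.0305,0,0.12,-1],[0.0027,0.0305,0,0.12,-1],[0.0027,0.0305,0,0.12,-1],[0.0027,0.0305,0,0.12,-1],[0.0027,0.0305,0,0.12,-1]]
  ]
}}

```text
time_s: 19.95
eef_pos: [0.5505, 0.0774, 0.1562]
eef_rot: [-0.0, 0.989, -0.146, -0.0]
wrist_force: [-0.6, -1.0, -2.1]
opening: 0.14
```

Emit:
{"fn": "servo_tool", "kwargs": {
  "plan": [
    [[0.0027,0.0305,0,0.12,-1],[0.0027,0.0305,0,0.12,-1],[0.0027,0.0305,0,0.12,-1],[0.0027,0.0305,0,0.12,-1],[0,0,0,0,-1],[0,0,0,0,-1]]
  ]
}}

```text
time_s: 20.55
eef_pos: [0.5611, 0.1985, 0.1561]
eef_rot: [0.0, 0.996, 0.091, -0.001]
wrist_force: [-0.3, 0.2, -1.1]
opening: 0.144
```

```bash
python3 st.py; python3 - <<'E'
from h import *
from ringm import fitring
pt=snap('top','t17.png');p=snap('scene','s17.png')
cv2.imwrite('pics/r17.png',cv2.resize(pt['img'][205:255,335:390],None,fx=11,fy=11,interpolation=cv2.INTER_CUBIC))
a=cv2.resize(p['img'][120:220,320:400],None,fx=6,fy=6,interpolation=cv2.INTER_CUBIC);cv2.imwrite('pics/s17z.png',a)
def holes(P,c0,ang0):
    g=P['img'].mean(2);vv,uu=np.mgrid[0:384,0:512];out=[]
    for k in range(4):
        X=[c0[0]+.022*np.cos(ang0+k*np.pi/2),c0[1]+.022*np.sin(ang0+k*np.pi/2),.08];u0,v0=proj(P,X)[0]
        for _ in range(30):
            m=np.clip(3-np.hypot(uu-u0,vv-v0),0,1); 
            w=np.clip(np.median(g[np.hypot(uu-u0,vv-v0)<6])*.85-g,0,None)*m
            u0,v0=(w*uu).sum()/w.sum(),(w*vv).sum()/w.sum()
        out.append((u0,v0))
    return out
P0=pickle.load(open('pics/f0.pkl','rb'))
for P,a in((P0,-.18),(pt,.444),(pt,.36),(pt,.52)):
    print(fitring(P,holes(P,(.5291,-.1668),a)))
E
```

```text
[0.5611 0.1985 0.1561] yaw 0.1832 [-0.3  0.2 -1.1] [-0.01 -0.02  0.  ] 1.529 [ 1.130e+00 -4.999e+01 -3.384e+01  1.500e-01 -2.000e-02 -7.000e-02] 0.144
(array([ 0.52896678, -0.16683051]), array([0.02197771, 0.02187377, 0.02201938, 0.02193498]), np.float64(-0.18126239701518), array([-0.17985188,  1.38856325,  2.95895842, -1.75112673]))
(array([ 0.52900345, -0.16680377]), array([0.02194861, 0.02209889, 0.02191932, 0.02212156]), np.float64(0.44275712346349955), array([ 0.44269274,  2.01479843, -2.69993505, -1.12812027]))
(array([ 0.52900345, -0.16680377]), array([0.02194861, 0.02209889, 0.02191932, 0.02212156]), np.float64(0.4427571234634992), array([ 0.44269274,  2.01479843, -2.69993505, -1.12812027]))
(array([ 0.52900345, -0.16680377]), array([0.02194861, 0.02209889, 0.02191932, 0.02212156]), np.float64(0.4427571234635003), array([ 0.44269274,  2.01479843, -2.69993505, -1.12812027]))
```

View pics/r17.png

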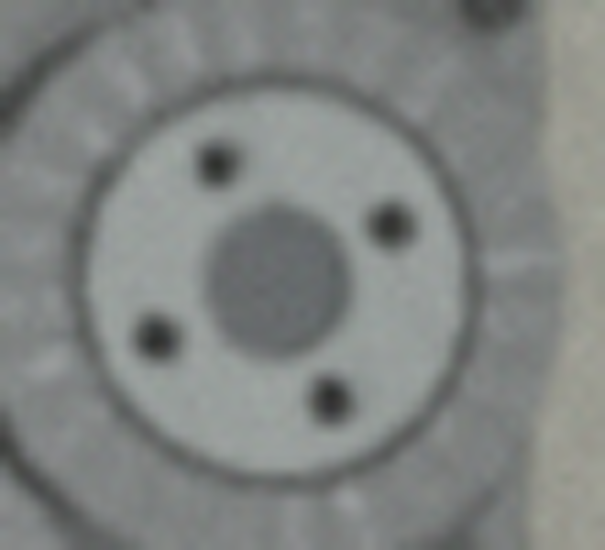

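View pics/s17z.png

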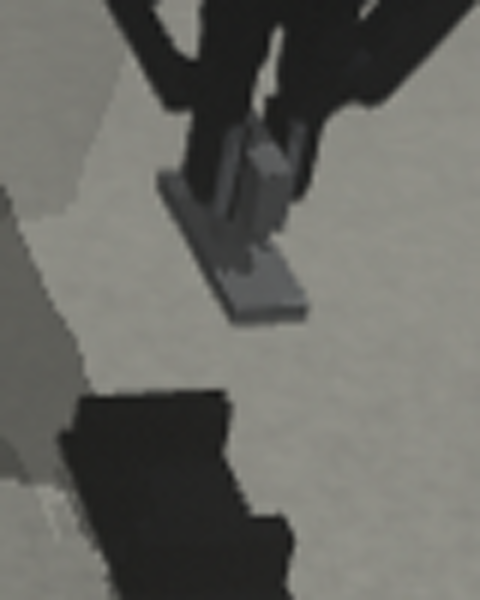

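Emit:
{"fn": "servo_tool", "kwargs": {
  "plan": [
    [[0.0012,-0.0015,-0.01,0,-1],[0,0,-0.02,0,-1],[0,0,-0.02,0,-1],[0,0,-0.02,0,-1],[0,0,-0.008,0,-1],[0,0,0,0,-1],[0,0,0,0,-1]]
  ]
}}

```text
time_s: 21.35
eef_pos: [0.5634, 0.1961, 0.0792]
eef_rot: [-0.0, 0.996, 0.091, 0.0]
wrist_force: [-0.7, 0.2, -2.0]
opening: 0.146
```

```bash
python3 st.py; python3 - <<'E'
from h import *
p=snap('scene','s18.png');pt=snap('top','t18.png')
a=cv2.resize(p['img'][150:240,310:390],None,fx=6.5,fy=6.5,interpolation=cv2.INTER_CUBIC);cv2.imwrite('pics/s18z.png',a)
E
```

```text
[0.5634 0.1961 0.0792] yaw 0.182 [-0.7  0.2 -2. ] [-0.01  0.01  0.01] 1.525 [-7.000e-02 -5.073e+01 -2.934e+01 -1.000e-02  5.000e-02  0.000e+00] 0.146
```

View pics/s18z.png

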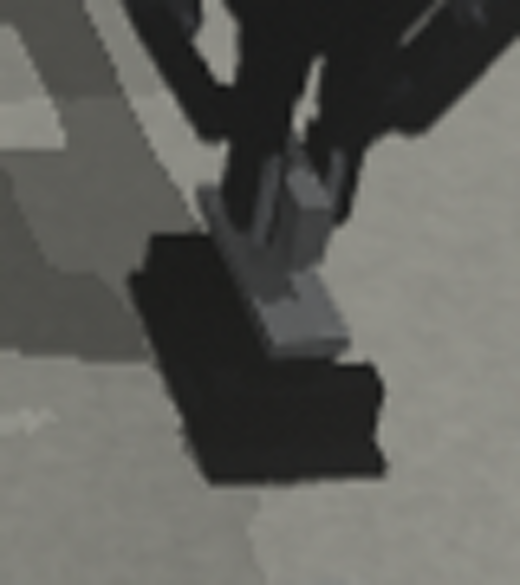

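Emit:
{"fn": "servo_tool", "kwargs": {
  "plan": [
    [[0,0,-0.004,0,-1],[0,0,-0.004,0,-1],[0,0,-0.003,0,-1],[0,0,-0.002,0,-1],[0,0,0,0,-1]]
  ]
}}

```text
time_s: 21.95
eef_pos: [0.5627, 0.1965, 0.0655]
eef_rot: [0.0, 0.996, 0.091, -0.0]
wrist_force: [0.6, 0.2, -1.6]
opening: 0.141
```

```bash
python3 st.py
```

```text
[0.5627 0.1965 0.0655] yaw 0.1828 [ 0.6  0.2 -1.6] [0.   0.01 0.01] 1.525 [-1.000e-02 -5.216e+01 -2.961e+01 -0.000e+00 -6.000e-02 -0.000e+00] 0.141
```

Emit:
{"fn": "servo_tool", "kwargs": {
  "plan": [
    [[0,0,-0.001,0,-1],[0,0,-0.0008,0,-1],[0,0,0,0,-1]]
  ]
}}

```text
time_s: 22.25
eef_pos: [0.5632, 0.1967, 0.0647]
eef_rot: [-0.0, 0.996, 0.091, 0.0]
wrist_force: [-1.6, 0.3, 3.8]
opening: 0.138
```

Emit:
{"fn": "servo_tool", "kwargs": {
  "plan": [
    [[0,0,0,0,-0.5],[0,0,0,0,-0.3],[0,0,0,0,0],[0,0,0,0,0],[0,0,0,0,0]]
  ]
}}

```text
time_s: 22.75
eef_pos: [0.5629, 0.1965, 0.0639]
eef_rot: [-0.0, 0.996, 0.091, -0.0]
wrist_force: [-0.1, -0.2, -0.5]
opening: 0.496
```

```bash
python3 st.py; python3 - <<'E'
from h import *
p=snap('scene','s19.png')
a=cv2.resize(p['img'][150:240,310:390],None,fx=6.5,fy=6.5,interpolation=cv2.INTER_CUBIC);cv2.imwrite('pics/s19z.png',a)
E
```

```text
[0.5629 0.1965 0.0639] yaw 0.1828 [-0.1 -0.2 -0.5] [ 0.04 -0.03 -0.01] 1.525 [  0.   -51.07 -28.74   0.    -0.     0.  ] 0.496
```

View pics/s19z.png

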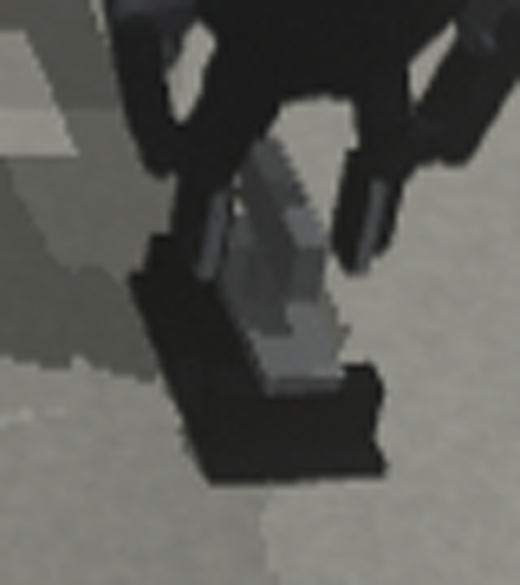

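The spanner stands on both rails and the jaws are clear of the grip on either side. The bar's near corner is at about (268,383) in the zoom, as at the start. I'll retreat straight up and then away.

Emit:
{"fn": "servo_tool", "kwargs": {
  "plan": [
    [[0,0,0.01,0,0],[0,0,0.02,0,0],[0,0,0.03,0,0],[0,0,0.04,0,0],[0,0,0.04,0,0],[-0.02,-0.03,0.02,0,0],[-0.03,-0.04,0,0,0],[-0.03,-0.04,0,0,0]]
  ]
}}

```text
time_s: 23.6
eef_pos: [0.4826, 0.0857, 0.2258]
eef_rot: [0.0, 0.996, 0.092, 0.002]
wrist_force: [-0.3, -0.4, 1.2]
opening: 0.503
```

Emit:
{"fn": "servo_tool", "kwargs": {
  "plan": [
    [[-0.02,-0.045,0,0,0],[-0.02,-0.045,0,0,0],[-0.02,-0.045,0,0,0],[0,0,0,0,0],[0,0,0,0,0]]
  ]
}}

```text
time_s: 24.1
eef_pos: [0.4229, -0.0496, 0.2249]
eef_rot: [0.0, 0.996, 0.089, 0.001]
wrist_force: [0.1, -0.2, -0.9]
opening: 0.502
```

```bash
python3 st.py; python3 - <<'E'
from h import *
from ringm import fitring
p=snap('scene','s20.png');pt=snap('top','t20.png')
a=cv2.resize(p['img'][150:240,310:390],None,fx=4.5,fy=4.5,interpolation=cv2.INTER_CUBIC)
b=cv2.resize(pt['img'][175:255,135:215],None,fx=5,fy=5,interpolation=cv2.INTER_CUBIC)[:400]
cv2.imwrite('pics/s20z.png',np.hstack([a[:400],b]))
c=cv2.resize(pt['img'][80:300,130:410],None,fx=2.8,fy=2.7);cv2.imwrite('pics/t20z.png',c)
P0=pickle.load(open('pics/f0.pkl','rb'));P1=pickle.load(open('pics/f1.pkl','rb'))
for A,B in((P0,pt),(P1,p)):
  for t in('jar_a','lid_stack'):
    f=lambda r:[((np.array(q['rect'])*[512,384,512,384]).round(1).tolist()) for q in r if q['conf']>.5]
    print(t,f(trace(B,t)))
E
```

```text
[ 0.4229 -0.0496  0.2249] yaw 0.1791 [ 0.1 -0.2 -0.9] [-0.01 -0.05  0.01] 0.994 [-1.470e+00 -2.686e+01 -3.414e+01 -1.700e-01  1.000e-02 -1.200e-01] 0.502
jar_a [[155.6, 97.7, 196.7, 137.0], [315.3, 86.1, 351.7, 125.3]]
lid_stack [[263.3, 255.6, 298.4, 285.4]]
jar_a [[163.1, 235.5, 201.0, 283.8]]
lid_stack [[241.9, 148.4, 270.1, 182.1]]
```

View pics/s20z.png

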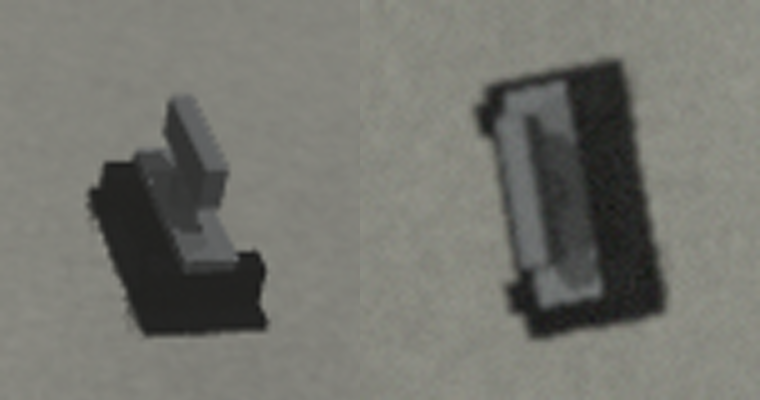

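View pics/t20z.png

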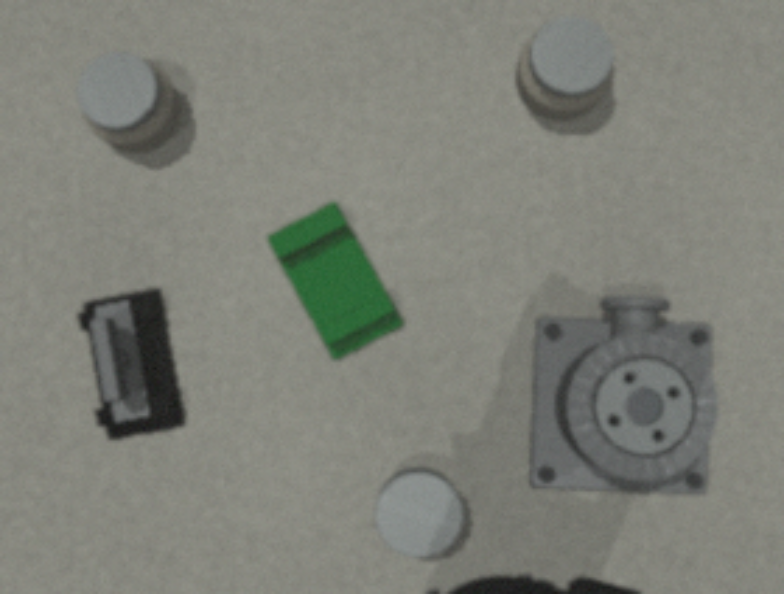

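The spanner sits upright across the black cradle, exactly as it started: black cradle at about (135,365) in the zoom. The jars and lids have not moved, and the gripper is well clear. Handing in.

```bash
python3 -c "
from bench import *
print(hand_in())"
```

```text
the job is handed in; nothing more can be done
None
```

The ring is tightened against its stop, the spanner is back across the black cradle and released, and the job is handed in. It took about 24 of the 72 s.

- **Ring:** The pins went in about 9 mm deep in one opposite pair of holes. I turned clockwise until the wrist torque jumped from about 0.2 to 1.4 N·m while a visible hole stayed still.
- **Second pass:** One hole reading suggested the ring might have slipped back about 0.02 rad when I released the load. I re-engaged and tightened again, and the stop came at nearly the same tool angle (1.3 N·m). The hole then read as it had after the first release. The differing readings were all taken with the arm shading that hole, so shading probably explains them.
- **Ring angle:** With the arm away, the holes show a total turn of about 0.947 rad. The start value is unknown, so "tight" rests on feeling the stop twice, not on this angle alone. It would mean a start value near 0.05.
- **Lateral load:** A steady sideways force of 4–7 N stayed on the tool while turning, so it was not perfectly centred. That is far below the limits.
- **Final pictures:** They show the spanner upright on both rails at its starting position. The two jars and the lid stack are where they were, within 1–3 pixels, though one jar was not detected in the scene view. The gripper is well clear and touching nothing.

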